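# Rebuild the wheel stack on a lens-polishing spindle

## Task

Rebuild the wheel stack on the polishing spindle: thread the brass spacer, then the green wheel, then the steel bushing (wide end down) onto the upright arbor, and press the stack down until the orange backing flange is fully home, then let go. Work by feel and gently (the spindle must never be loaded with more than 30 N), and leave everything else on the bench as it stands.

Things in the scene. Friction and masses are not known exactly. Their poses are not given: they have to be found in the camera images.
- spindle: Grey base 120 x 120 x 30 mm, fixed; origin under its centre, z up. A clamped 64 mm cross-slide on it (6 mm high) carries the upright steel arbor: 12 mm diameter, tip 104 mm above the origin, top 1.5 mm tapering to 10 mm diameter. The arbor axis stands up to 7 mm off the origin along the base's x, and likewise y; this offset is NOT measured: find it by touch or sight.
- flange (a joint): Orange backing flange on the arbor, 34 mm diameter, 6 mm thick. 0 = fully up (its upper face 50 mm above the spindle origin), grows as it is pushed down; 0.006 m = fully home on its stop (face at 44 mm). It is held by drag: about 9 N moves it, it stays where it is left.
- spacer: Brass tube, 28 mm outside, 15 mm bore, 24 mm high, 60 g; origin at the centre of its underside, z along the bore. Stands on end.
- wheel: Green polishing wheel, flat disc 48 mm diameter, 15 mm bore, 8 mm thick, 50 g; origin at the centre of its underside, z along the bore. Lies flat.
- bushing: Steel flanged bushing: wide foot 40 mm diameter, 5 mm thick, below a neck 25 mm diameter; 23 mm high in all, 15 mm bore, 70 g; origin at the centre of its underside (the wide end), z along the bore. Stands wide end down.
- worn_wheel: Bystander: old grey wheel, 48 mm diameter, 6 mm thick, not to be used; origin under its centre.
- lens: Bystander: loose round lens, 64 mm diameter, 9 mm high; origin under its centre.
- screwdriver: Bystander: red screwdriver lying down, 130 mm long along its x.
- tweezers: Bystander: steel tweezers lying flat, about 115 mm long along its x, 6 mm high.
- driver_a: Bystander: small screwdriver with blue top standing on its round foot, 98 mm high, 24 mm foot; origin under its foot.
- driver_b: Bystander: small screwdriver with green top standing on its round foot, 98 mm high, 24 mm foot; origin under its foot.
Not all that is in view belongs to the job. Of the things shaped like the wheel, the green one is meant.

How it is judged (in metres and radians):
On the way, in this order (a step that is already met when the one before it is completed fails the run):
1. the spacer is threaded on the arbor, down on the flange (horizontal distance between spacer and spindle below 0.013 m and z of spacer in the frame of spindle between 0.04 and 0.056 m), for 0.2 s.
2. the wheel is threaded on, down on the spacer (horizontal distance between wheel and spindle below 0.013 m and z of wheel in the frame of spindle between 0.064 and 0.08 m), for 0.2 s.
3. the bushing is threaded on, down on the wheel (horizontal distance between bushing and spindle below 0.013 m and z of bushing in the frame of spindle between 0.072 and 0.088 m), for 0.2 s.
At the end, for the whole second after the job is handed in: Spacer, wheel, bushing are on the arbor in that order from below, level within 0.1 rad, at rest, undersides 44, 68 and 76 mm above the spindle origin (each within 3 mm), centres within 13 mm of it sideways; the flange is down more than 5 of its 6 mm (horizontal distance between each of spacer, wheel, bushing and spindle below 0.013 m and angle between each of spacer, wheel, bushing's own z axis and vertical below 0.1 rad and linear speed of each of spacer, wheel, bushing below 0.02 m/s and z of spacer in the frame of spindle between 0.041 and 0.047 m and z of wheel in the frame of spindle between 0.065 and 0.071 m and z of bushing in the frame of spindle between 0.073 and 0.079 m and value of joint flange above 0.005 m); the robot touches nothing.
It fails at once if the spindle, its arbor, flange or stack is loaded with more than 30 N (contact force between spindle and anything else above 30 N).
It fails at once if a bystander is moved by more than 30 mm or a standing screwdriver is knocked over (distance of any of worn_wheel, lens, screwdriver, tweezers, driver_a, driver_b from where it was at the start of the episode above 0.03 m or angle between any of driver_a, driver_b's own z axis and vertical above 0.5 rad).
It also fails if it takes over 72 s, if anything falls off the work surface, if the arm or the gripper's body presses on something with over 40 N, if the wrist force passes 120 N, or if a joint passes its speed limit or range.

## Robot

A 6-joint arm with a two-finger parallel gripper is mounted at the origin on the work surface. World frame = base frame: x ahead of the robot, y to its left, z up, the work surface at z = 0. Lengths are in mm, angles in degrees, forces in N, time in s.
With the tool pointing down it reaches from about 325 to 1000 mm from the base axis. Payload 5.1 kg.
Tool frame: the origin (TCP) lies midway between the tips of the shut fingers; the grasp point (between the pads) lies 19 mm behind it (manip.grip_depth is the z of the grasp point in the tool frame, in mm); z points along the fingers, y is the line along which they close (so a half turn about z gives the same grasp; the last joint's range is limited). The gripper opens to 85 mm and grips with 20 to 120 N. Pads are 22 mm wide; open, the fingers measure 114 mm over their backs; the gripper's body (76 mm by 85 mm) begins 54 mm behind the grasp point. The pads swing forward as they close: fully open they stand 13 mm farther back than shut.
Start: joints at [63.85, 7.093, 94.555, -0, 78.352, -4.733], TCP at [237.371, 605.095, 231.322] pointing down, gripper open.
Joint ranges: [-149.61, 149.61], [-58.7, 133.49], [1.44, 155.28], [-77.14, 257.14], [18.33, 153.61], [-166.67, 166.67]. Speed limits (degrees/s): [147.25, 147.25, 180, 180, 180, 180].

## Interface

Orientations are given as a 3x3 rotation matrix whose columns are the frame's x, y, z axes.
In Python, from rig import sensors, imaging, job, manip gives the robot as it stands.
- The arm moves only by the tool move_arm, never from a script. Its argument "targets" is a list of rows, each an object with "delta_pos": the shift along the tool's x, y, z in mm, a list of three; "rotation": the turn, a rotation vector about the tool's x, y, z in degrees, a list of three; "claw": the closure, from -1 (fully open) to 1 (shut). In form: [{"delta_pos": [x, y, z], "rotation": [ax, ay, az], "claw": claw}, ...]. A call has 1 to 5 rows; each row shifts and turns the commanded pose from where the row before left it, along the tool's axes as they then stand; what a row does not reach is not made up. A row lasts 1/8 s, in which the tool goes at most 62.5 mm and 10.7 degrees, less where a joint would pass 70% of its speed; a pose out of reach is approached as far as the arm can. A call is refused whole if a number of a shift passes 62.5 or a number of a turn 10.7, either way. A call with a gripper value outside its range is refused whole. The fingers move at their own pace and stop on an object; "squeeze" is the grip in N (left out, the last holds). Time passes only in rows, so rows that do not move let the fingers close. It gives the time, the measured TCP pose, the force, the opening and the grip force at its end, in the units of the state.
- sensors.sense(): the state, without advancing time (a new reading comes with each control period).
- imaging.read_camera(name): name is "scene" or "top" or "wrist"; returns the picture (420x560x3 uint8, red, green, blue); there is no depth.
- imaging.camera_params(name): a dict with "mtx" (3x3 intrinsics, pixels), "R" (3x3) and "t" (3): a world point X has camera coordinates R X + t. Camera axes: x right, y down, z forward; pixel columns grow to the right and rows downward; lengths in mm; the calibration is good to about 2 mm. The wrist camera is an equidistant fisheye: a pixel r from the principal point sees the ray r / f radians off the axis. A picture is of the moment at which its call begins: read the wrist's pose just before it. camera_params takes no time and is no camera call; for the wrist camera it gives the pose at the moment of the call.
- job.job_done(): hands the job in; it is judged then, once.
The state is a dict: "time_s": time; "joint_pos": joint angles; "dq": joint speeds; "effort": joint torques, N m; "tool_pos": TCP position; "eef_rot": TCP orientation; "ft_force": force on the tool from outside, world axes, zero at the start; "wrist_torque": the same for the moment, N m; "width": opening from 0.0 (shut) to 1.0 (fully open); "finger_force": force on a finger pad.
Only numpy, scipy, OpenCV 4.12 (cv2) and the standard library are available. Lean on these libraries where they do the work, as an engineer would, in place of code of your own. Each camera call takes 0.05 s, during which the arm holds its last target. There are 200 camera calls.

## Working session

There is one attempt and no reset: what is moved stays moved. The work goes in short steps, Python scripts to look and compute and a tool call to move; the robot and the scene stay as the last step left them, time stands still between calls to the robot, and variables do not carry over. Pictures are saved under pics/ and viewed, at most 10 in all, crops included, and the job is handed in when it is done.

Besides the shell and the picture viewer there is one more tool, called after ">>>" as a command line: name --argument value ..., lists and objects as JSON in quotes. move_arm: Moves the arm, as the interface text tells. Its arguments: {"type":"object","properties":{"targets":{"type":"array"},"squeeze":{"type":"number"}},"required":["targets"]}

```bash
mkdir -p pics; ls; python3 - <<'E'
from rig import sensors, imaging, job, manip
import cv2,numpy as np
print(manip.grip_depth, [n for n in dir(manip) if n[0]!='_'])
s=sensors.sense();print(s)
for n in ("scene","top"):
    im=imaging.read_camera(n);np.save(f"pics/{n}0.npy",im);cv2.imwrite(f"pics/{n}0.png",im[:,:,::-1])
    print(n,imaging.camera_params(n))
print('wrist',imaging.camera_params("wrist"))
E
```

```text
pics
-18.700000000000003 ['Unreachable', 'grip_depth']
{'time_s': 0.0, 'joint_pos': array([ 6.38515445e+01,  7.13408659e+00,  9.46367300e+01,  1.05511536e-03,
        7.83504569e+01, -4.73261800e+00]), 'dq': array([-0.08390683,  0.04816742,  0.02099363, -0.0956089 ,  0.04286343,
       -0.07294453]), 'effort': array([-1.65512329e-04, -4.23600590e+01, -3.65455055e+01, -1.52664211e-04,
        6.98192627e-03, -2.21021196e-06]), 'tool_pos': array([237.08326972, 604.54938835, 230.01902005]), 'eef_rot': array([[-9.30953466e-01,  3.65136609e-01, -9.48981042e-04],
       [ 3.65137791e-01,  9.30951563e-01, -1.89204614e-03],
       [ 1.92600074e-04, -2.10791575e-03, -9.99997760e-01]]), 'ft_force': array([-0.49761587, -0.67280764,  0.19392775]), 'wrist_torque': array([-0.04163662,  0.00287595,  0.01055809]), 'finger_force': 0.0, 'width': 1.0058858372560768}
scene {'mtx': array([[522.0351249 ,   0.        , 287.70334257],
       [  0.        , 522.0351249 , 208.27486178],
       [  0.        ,   0.        ,   1.        ]]), 'R': array([[-0.28868221,  0.95730718,  0.01501836],
       [ 0.6187113
[... 227 characters left out ...]
.0300521 , 207.64159145],
       [  0.        ,   0.        ,   1.        ]]), 'R': array([[-1.71277553e-02, -9.99853132e-01,  5.94777625e-04],
       [-9.95145953e-01,  1.69894584e-02, -9.69324060e-02],
       [ 9.69080648e-02, -2.25212508e-03, -9.95290789e-01]]), 't': array([ -8.80607744, 543.96379848, 874.91356341])}
wrist {'mtx': array([[325.1922621 ,   0.        , 282.29239869],
       [  0.        , 325.1922621 , 214.47422878],
       [  0.        ,   0.        ,   1.        ]]), 'R': array([[ 0.36454159,  0.93118237, -0.00297042],
       [ 0.89093445, -0.34785394,  0.29194766],
       [ 0.27082324, -0.10907351, -0.95642968]]), 't': array([-648.39285353,  -38.90802813,  379.08572758])}
```

View pics/scene0.png

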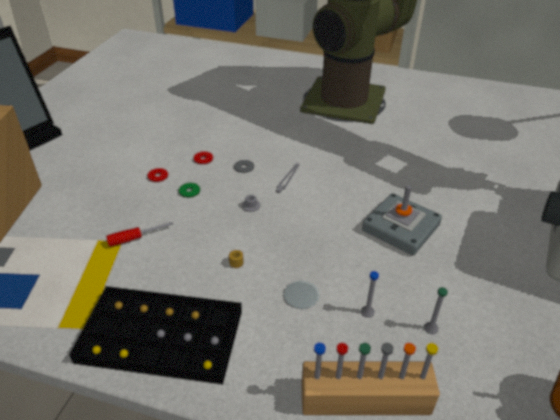

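View pics/top0.png

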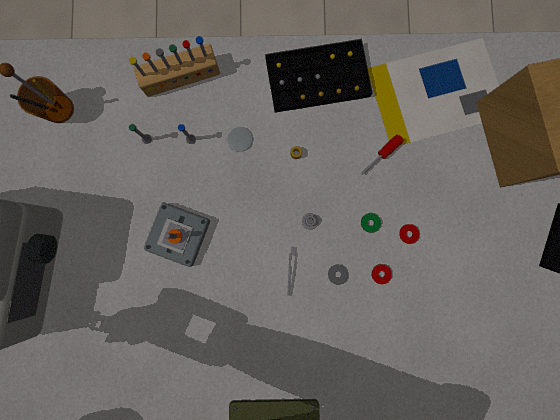

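The scene view shows the green wheel at (189,189), red rings at (157,175) and (204,157), the worn grey wheel at (244,166), bushing at (250,203), brass spacer at (236,258), and spindle at (402,220) with the flange at (404,210). In the top view they are: green (371,222), reds (409,234) and (381,274), grey (338,274), bushing (311,221), brass (296,152), arbor/flange about (177,235). The wheel-shaped candidates are these four rings, and only (371,222) is green, so it fits. I'll confirm it in a crop.

```bash
cat > h.py <<'E'
from rig import sensors, imaging, job, manip
import cv2,numpy as np
P={n:imaging.camera_params(n) for n in("scene","top")}
def ray(n,uv,p=None):
    p=p or P[n];d=np.array([(uv[0]-p["mtx"][0,2])/p["mtx"][0,0],(uv[1]-p["mtx"][1,2])/p["mtx"][1,1]])
    if n=="wrist":
        r=np.hypot(*d);v=np.r_[d/max(r,1e-9)*np.sin(r),np.cos(r)]
    else: v=np.r_[d,1]
    v=p["R"].T@v;return -p["R"].T@p["t"],v/np.linalg.norm(v)
def onz(n,uv,z,p=None):
    c,v=ray(n,uv,p);return c+v*(z-c[2])/v[2]
def tri(*rays):
    A=sum(np.eye(3)-np.outer(v,v) for c,v in rays);b=sum((np.eye(3)-np.outer(v,v))@c for c,v in rays)
    X=np.linalg.solve(A,b);return X,[np.linalg.norm(np.cross(X-c,v)) for c,v in rays]
def blob(im,lo,hi,box,inv=False):
    h=cv2.cvtColor(im,cv2.COLOR_RGB2HSV);m=cv2.inRange(h,lo,hi);k=np.zeros_like(m)
    x0,y0,x1,y1=box;k[y0:y1,x0:x1]=m[y0:y1,x0:x1]
    c=max(cv2.findContours(k,cv2.RETR_EXTERNAL,cv2.CHAIN_APPROX_NONE)[0],key=cv2.contourArea)
    return c
E
python3 - <<'E'
from h import *
I={n:np.load(f"pics/{n}0.npy") for n in("scene","top")}
B={"green":((45,90,30),(85,255,255),(165,170,215,210),(350,200,392,242)),
"brass":((14,90,40),(30,255,255),(220,240,255,275),(280,140,312,166)),
"orange":((3,150,80),(18,255,255),(385,195,425,225),(155,215,200,255))}
for k,(lo,hi,bs,bt) in B.items():
    r=[]
    for n,b in(("scene",bs),("top",bt)):
        c=blob(I[n],lo,hi,b);x,y,w,h=cv2.boundingRect(c);(u,v),_,_=e=cv2.fitEllipse(c)
        print(k,n,"bbox",(x,y,w,h),"ell",np.round(e[0],1),np.round(e[1],1));r.append(ray(n,(u,v)))
    X,e=tri(*r);print("  tri",X.round(1),np.round(e,1))
a=I["scene"][180:260,355:450];b=I["scene"][150:215,140:275];c=I["top"][195:295,270:430];d=I["top"][195:275,140:215]
f=lambda i,w,h:cv2.resize(i,(w,h),interpolation=cv2.INTER_CUBIC)
o=np.vstack([np.hstack([f(a,350,295),f(b,450,295)]),np.hstack([f(d,320,300),f(c,480,300)])])
cv2.imwrite("pics/crop.png",o[:,:,::-1])
E
```

```text
green scene bbox (179, 183, 21, 14) ell [188.9 189.5] [13.  20.2]
green top bbox (361, 213, 20, 20) ell [370.5 222.3] [18.4 19.3]
  tri [ 506.9 -238.6    5.1] [0.5 0.5]
brass scene bbox (229, 250, 14, 18) ell [235.7 258.4] [13.9 17.6]
brass top bbox (291, 146, 11, 13) ell [295.9 152. ] [10.5 12.1]
  tri [679.1 -62.8  14. ] [0. 0.]
orange scene bbox (396, 204, 16, 12) ell [403.5 209.7] [10.8 15.4]
orange top bbox (168, 229, 14, 15) ell [174.3 235.9] [13.1 13.5]
  tri [481.3 219.9  46.3] [0.2 0.2]
```

View pics/crop.png

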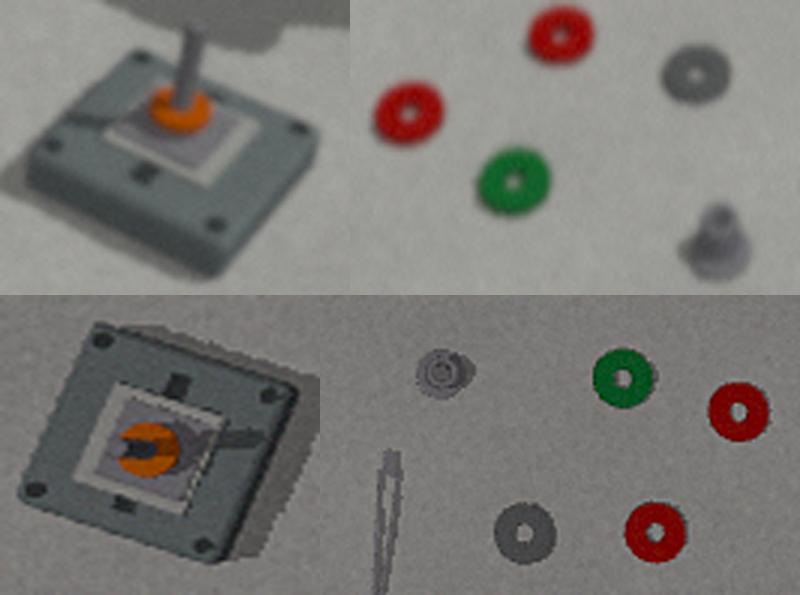

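The crop confirms it: the green ring is the wheel, with two red decoys and the grey worn one beside it. Arbor axis is about (481,220), spacer about (679,-63), wheel about (507,-239). I'll hover over the arbor first and refine with the wrist camera.

>>> move_arm --targets '[{"delta_pos": [-46, -33.7, 3.9], "rotation": [0, 0, 0], "claw": -1}, {"delta_pos": [-46, -33.7, 3.9], "rotation": [0, 0, 0], "claw": -1}, {"delta_pos": [-46, -33.7, 3.9], "rotation": [0, 0, 0], "claw": -1}, {"delta_pos": [-46, -33.7, 3.9], "rotation": [0, 0, 0], "claw": -1}, {"delta_pos": [-46, -33.7, 3.9], "rotation": [0, 0, 0], "claw": -1}]'

```text
time_s: 0.72
tool_pos: [390.4, 362.5, 211.3]
eef_rot: [[-0.931, 0.365, -0.0], [0.365, 0.931, -0.0], [0.0, -0.0, -1.0]]
ft_force: [0.4, 1.0, 0.8]
width: 1.0
finger_force: 0.0
```

>>> move_arm --targets '[{"delta_pos": [-46, -33.7, 3.9], "rotation": [0, 0, 0], "claw": -1}, {"delta_pos": [-46, -33.7, 3.9], "rotation": [0, 0, 0], "claw": -1}, {"delta_pos": [-46, -33.7, 3.9], "rotation": [0, 0, 0], "claw": -1}, {"delta_pos": [0, 0, 0], "rotation": [0, 0, 0], "claw": -1}, {"delta_pos": [0, 0, 0], "rotation": [0, 0, 0], "claw": -1}]'

```text
time_s: 1.35
tool_pos: [481.2, 219.9, 199.8]
eef_rot: [[-0.931, 0.366, -0.001], [0.366, 0.931, 0.0], [0.001, -0.0, -1.0]]
ft_force: [0.6, -0.5, 0.3]
width: 0.997
finger_force: 0.0
```

```bash
cat >> h.py <<'E'
def shot(tag):
    s=sensors.sense();p=imaging.camera_params("wrist");im=imaging.read_camera("wrist")
    np.savez(f"pics/{tag}.npz",im=im,R=p["R"],t=p["t"],mtx=p["mtx"],tcp=s["tool_pos"]);cv2.imwrite(f"pics/{tag}.png",im[:,:,::-1])
    return s,p,im
def px(X,p):
    v=p["R"]@np.asarray(X,float)+p["t"];r=np.hypot(v[0],v[1]);k=np.arctan2(r,v[2])/max(r,1e-9)
    return p["mtx"][0,0]*k*v[0]+p["mtx"][0,2],p["mtx"][1,1]*k*v[1]+p["mtx"][1,2]
E
python3 - <<'E'
from h import *
s,p,im=shot("w1");print(s["time_s"],s["tool_pos"],s["ft_force"],s["eef_rot"].round(4),px((481,220,104),p),px((481,220,50),p))
E
```

```text
1.35 [481.15653334 219.85644377 199.76494644] [ 0.58671346 -0.49861007  0.3383739 ] [[-9.307e-01  3.657e-01 -9.000e-04]
 [ 3.657e-01  9.307e-01  2.000e-04]
 [ 1.000e-03 -1.000e-04 -1.000e+00]] (np.float64(283.02687109623207), np.float64(216.03531314326088)) (np.float64(282.97195086736576), np.float64(198.76094228174054))
```

View pics/w1.png

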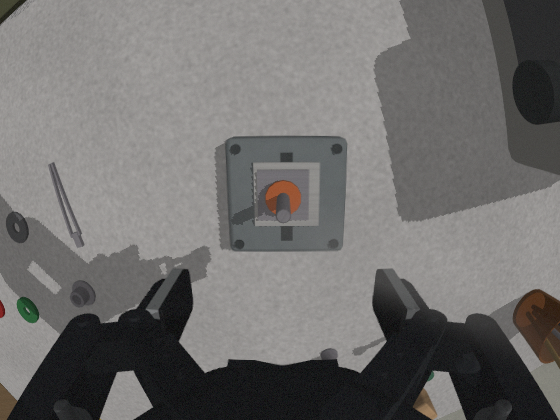

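The wrist view shows the flange centred near (284,198) and the arbor tip near (284,216), both as predicted. Next I move to hover over the spacer at the same relative height, so camera bias cancels.

>>> move_arm --targets '[{"delta_pos": [-41, -27.3, 8], "rotation": [0, 0, 0], "claw": -0.5}, {"delta_pos": [-41, -27.3, 8], "rotation": [0, 0, 0], "claw": -0.5}, {"delta_pos": [-41, -27.3, 10], "rotation": [0, 0, 0], "claw": -0.5}, {"delta_pos": [-41, -27.3, 12], "rotation": [0, 0, 0], "claw": -0.5}, {"delta_pos": [-41, -27.3, 14], "rotation": [0, 0, 0], "claw": -0.5}]'

```text
time_s: 2.02
tool_pos: [623.4, 18.6, 148.2]
eef_rot: [[-0.932, 0.362, 0.001], [0.362, 0.932, 0.0], [-0.001, 0.001, -1.0]]
ft_force: [0.2, 0.9, 0.5]
width: 0.753
finger_force: 0.0
```

>>> move_arm --targets '[{"delta_pos": [-41, -27.3, 14], "rotation": [0, 0, 0], "claw": -0.5}, {"delta_pos": [-41, -27.3, 14], "rotation": [0, 0, 0], "claw": -0.5}, {"delta_pos": [0, 0, 0], "rotation": [0, 0, 0], "claw": -0.5}, {"delta_pos": [0, 0, 0], "rotation": [0, 0, 0], "claw": -0.5}]'

```text
time_s: 2.52
tool_pos: [678.8, -61.1, 120.0]
eef_rot: [[-0.932, 0.364, -0.001], [0.364, 0.932, 0.001], [0.001, 0.0, -1.0]]
ft_force: [-0.4, -0.2, 0.3]
width: 0.75
finger_force: 0.0
```

```bash
python3 - <<'E'
from h import *
s,p,im=shot("w2");print(s["time_s"],s["tool_pos"],s["width"],s["ft_force"])
u,v=px((679,-63,24),p);print(u,v)
a=np.load("pics/w1.npz")["im"][180:240,244:324]
b=im[int(v)-30:int(v)+30,int(u)-40:int(u)+40];print("origin b",int(u)-40,int(v)-30)
f=lambda i:cv2.resize(i,(800,600),interpolation=cv2.INTER_CUBIC)
o=np.vstack([cv2.resize(i,(400,300),interpolation=cv2.INTER_CUBIC) for i in(a,b)]);cv2.imwrite("pics/c2.png",o[:,:,::-1])
E
```

```text
2.525 [678.75342116 -61.13950553 120.01206645] 0.7501366986994489 [-0.38246452 -0.22429272  0.33545533]
280.72970356329205 217.3192380008522
origin b 240 187
```

View pics/c2.png

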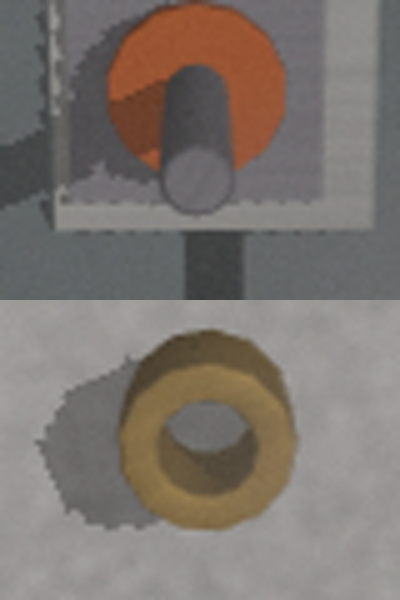

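The crops show the arbor tip disc centred at wrist pixel (283.4,215.6) and the spacer's top rim centred at (281.2,216.0).

```bash
python3 - <<'E'
from h import *
L=lambda t:dict(np.load(f"pics/{t}.npz"))
a=L("w1");b=L("w2")
print("tip",onz("wrist",(283.4,215.6),104,a),"spacer",onz("wrist",(281.2,216.0),24,b))
A=blob(a["im"],(3,120,60),(18,255,255),(250,160,320,230));(u,v)=cv2.minEnclosingCircle(A)[0];print("flange",u,v,onz("wrist",(u,v),50,a))
I=np.load("pics/top0.npy");print("h spacer",tri(ray("wrist",(281.2,216.0),b),ray("top",(295.9,152)))[0])
E
```

```text
tip [480.77957733 220.39265559 104.        ] spacer [678.14457487 -62.27875287  24.        ]
flange 282.818603515625 197.61671447753906 [479.93289985 220.26567199  50.        ]
h spacer [674.75383415 -61.41842537  34.00787922]
```

>>> move_arm --targets '[{"delta_pos": [0.2, -1.3, 35], "rotation": [0, 0, 0], "claw": -0.5}, {"delta_pos": [0, 0, 35], "rotation": [0, 0, 0], "claw": -0.5}, {"delta_pos": [0, 0, 30], "rotation": [0, 0, 0], "claw": -0.5}, {"delta_pos": [0, 0, 10], "rotation": [0, 0, 0], "claw": -0.5}, {"delta_pos": [0, 0, 5], "rotation": [0, 0, 0], "claw": -0.5}]'

```text
time_s: 3.2
tool_pos: [678.5, -63.1, 5.8]
eef_rot: [[-0.931, 0.364, 0.001], [0.364, 0.931, -0.0], [-0.001, 0.0, -1.0]]
ft_force: [1.2, 0.4, 0.2]
width: 0.752
finger_force: 0.0
```

>>> move_arm --targets '[{"delta_pos": [0, 0, 0], "rotation": [0, 0, 0], "claw": 0}, {"delta_pos": [0, 0, 0], "rotation": [0, 0, 0], "claw": 0.5}, {"delta_pos": [0, 0, 0], "rotation": [0, 0, 0], "claw": 1}, {"delta_pos": [0, 0, 0], "rotation": [0, 0, 0], "claw": 1}, {"delta_pos": [0, 0, 0], "rotation": [0, 0, 0], "claw": 1}]' --squeeze 40

```text
time_s: 3.82
tool_pos: [679.5, -64.2, 7.1]
eef_rot: [[-0.931, 0.365, 0.003], [0.365, 0.931, -0.0], [-0.003, 0.001, -1.0]]
ft_force: [-0.2, 0.8, 5.8]
width: 0.307
finger_force: 39.4
```

>>> move_arm --targets '[{"delta_pos": [0, 0, -20], "rotation": [0, 0, 0], "claw": 1}, {"delta_pos": [0, 0, -40], "rotation": [0, 0, 0], "claw": 1}, {"delta_pos": [0, 0, -40], "rotation": [0, 0, 0], "claw": 1}, {"delta_pos": [0, 0, -30], "rotation": [0, 0, 0], "claw": 1}, {"delta_pos": [0, 0, 0], "rotation": [0, 0, 0], "claw": 1}]'

```text
time_s: 4.45
tool_pos: [680.4, -64.6, 139.8]
eef_rot: [[-0.931, 0.365, 0.007], [0.365, 0.931, -0.001], [-0.007, 0.001, -1.0]]
ft_force: [0.3, 0.6, 0.3]
width: 0.31
finger_force: 39.5
```

```bash
python3 - <<'E'
from h import *
T=[]
for i in range(6):
    s,p,im=shot(f"w3_{i}");T.append(np.r_[s["tool_pos"],s["ft_force"]])
    if i==0:
        R=s["eef_rot"];tc=s["tool_pos"];u,v=px(tc+[0,0,19],p)
T=np.array(T);print(T.mean(0).round(2),T.std(0).round(2),s["width"],s["finger_force"],s["time_s"])
print(u,v);u=int(u);v=int(v);c=im[v-30:v+30,u-40:u+40];print(u-40,v-30)
# tool-frame TCP offsets
cv2.imwrite("pics/c3.png",cv2.resize(c,(640,480),interpolation=cv2.INTER_CUBIC)[:,:,::-1])
E
```

```text
[ 6.7800e+02 -6.4150e+01  1.3498e+02 -1.2000e-01  6.0000e-02 -1.0100e+00] [1.31 0.26 2.59 0.44 0.44 0.77] 0.3133312441995469 39.48495464399457 4.7
283.1190233135224 294.51538482755535
243 264
```

View pics/c3.png

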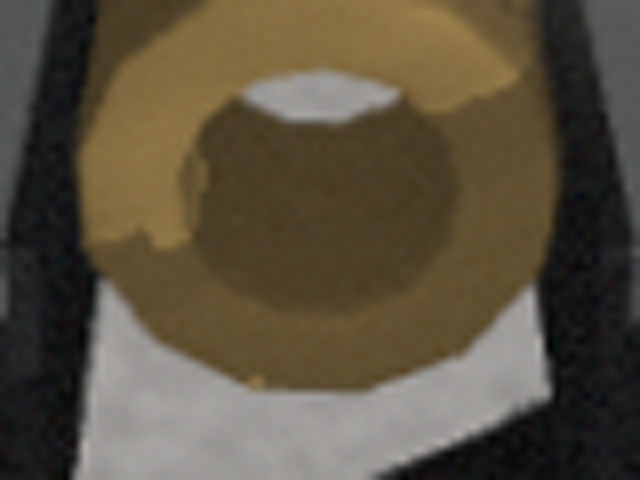

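The held spacer is upright. Its bore is centred at about (282.9,287.5).

```bash
python3 - <<'E'
from h import *
L=lambda t:dict(np.load(f"pics/{t}.npz"))
for t,uv,dz in(("w1",(283.4,215.6),-96.1),("w3_5",(282.9,287.5),18.9),("w3_5",(282.9,287.5),17)):
    a=L(t);X=onz("wrist",uv,a["tcp"][2]+dz,a);print(t,a["tcp"].round(1),X.round(1),(X-a["tcp"]).round(2))
E
```

```text
w1 [481.2 219.9 199.8] [480.9 220.4 103.7] [ -0.28   0.5  -96.1 ]
w3_5 [676.9 -63.9 132.5] [673.8 -62.8 151.4] [-3.07  1.11 18.9 ]
w3_5 [676.9 -63.9 132.5] [674.8 -63.2 149.5] [-2.07  0.72 17.  ]
```

```bash
python3 - <<'E'
from h import *
from scipy.optimize import least_squares
a=dict(np.load("pics/w3_5.npz"));x=np.array([-.931,.365,0]);y=np.array([.365,.931,0]);z=np.array([0,0,1.])
c=lambda u,v:(243+u/8-.44,264+v/8-.44)
O=[(x*7.5,"v",c(0,70)[1]),(-x*7.5,"v",c(0,315)[1]),(-x*7.5-24*z,"v",c(0,122)[1]),(-x*14,"v",c(0,390)[1]),
(y*7.5,"u",0),(-y*7.5,"u",0)]
w=[(14,59.4),(7.5,33.1)]
def f(q):
    X=a["tcp"]+q[0]*x+q[1]*y+q[2]*z
    r=[px(X+o,a)[1]-m for o,k,m in O if k=="v"]
    for R,W in w: r.append(abs(px(X+y*R,a)[0]-px(X-y*R,a)[0])-W)
    r.append((px(X,a)[0]-282.9));return r
s=least_squares(f,[0,0,18]);print(s.x.round(2),np.round(s.fun,2))
E
```

```text
[-2.08 -0.08  9.96] [ 1.43 -1.36 -0.71  0.49  0.78 -0.8   0.  ]
```

>>> move_arm --targets '[{"delta_pos": [40.9, 27.5, 0], "rotation": [0, 0, 0], "claw": 1}, {"delta_pos": [40.9, 27.5, 0], "rotation": [0, 0, 0], "claw": 1}, {"delta_pos": [40.9, 27.5, 0], "rotation": [0, 0, 0], "claw": 1}, {"delta_pos": [40.9, 27.5, 0], "rotation": [0, 0, 0], "claw": 1}, {"delta_pos": [40.9, 27.5, 0], "rotation": [0, 0, 0], "claw": 1}]'

```text
time_s: 5.38
tool_pos: [536.4, 139.6, 133.9]
eef_rot: [[-0.931, 0.365, -0.002], [0.365, 0.931, -0.0], [0.002, -0.001, -1.0]]
ft_force: [0.5, 0.6, -0.3]
width: 0.31
finger_force: 39.5
```

>>> move_arm --targets '[{"delta_pos": [40.9, 27.5, 0], "rotation": [0, 0, 0], "claw": 1}, {"delta_pos": [40.8, 27.5, 0], "rotation": [0, 0, 0], "claw": 1}, {"delta_pos": [0, 0, 0], "rotation": [0, 0, 0], "claw": 1}, {"delta_pos": [0, 0, 10], "rotation": [0, 0, 0], "claw": 1}, {"delta_pos": [0, 0, 10], "rotation": [0, 0, 0], "claw": 1}]'

```text
time_s: 6.0
tool_pos: [482.4, 218.6, 113.9]
eef_rot: [[-0.93, 0.367, -0.001], [0.367, 0.93, -0.001], [0.001, -0.001, -1.0]]
ft_force: [-0.6, 0.5, -0.5]
width: 0.307
finger_force: 39.5
```

```bash
python3 - <<'E'
from h import *
T=[]
for i in range(5):
    s,p,im=shot(f"w4_{i}");T.append(np.r_[s["tool_pos"],s["ft_force"]])
T=np.array(T);print(T.mean(0).round(2),T.std(0).round(2),s["width"],s["finger_force"],s["time_s"])
tc=s["tool_pos"];print([np.round(px(X,p),1) for X in ((481.1,220.3,104),tc+[0,0,19],(481.1,220.3,50))])
cv2.imwrite("pics/c4.png",cv2.resize(im[210:330,205:365],(800,600),interpolation=cv2.INTER_CUBIC)[:,:,::-1])
E
```

```text
[ 4.8182e+02  2.1848e+02  1.1333e+02 -2.5000e-01  3.8000e-01 -6.9000e-01] [0.44 0.22 0.78 0.39 0.34 0.42] 0.3120853786607644 39.5219947071746 6.2
[array([285. , 262.4]), array([283.1, 294.2]), array([284.6, 227.9])]
```

View pics/c4.png

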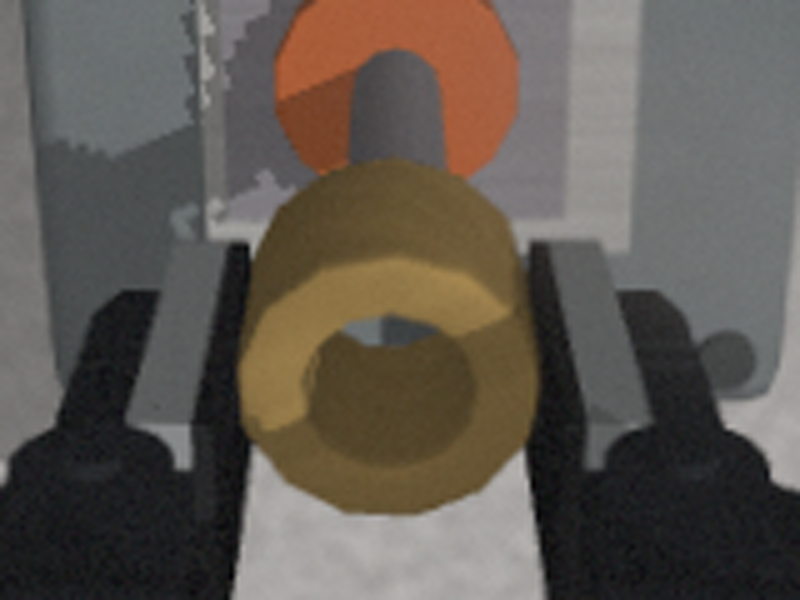

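```bash
python3 - <<'E'
from h import *
R=np.array([[-.931,.365,0],[.365,.931,0],[0,0,-1]])
for f in (325.2,317,310):
    for t,n,uv,h in(("w1","tip",(283.4,215.6),104),("w1","fl",(282.8,197.6),50),("w2","sp",(281.2,216),24),("w4_4","fl",(284.1,226.6),50),("w4_4","inhand",(282.9,286.8),None)):
        a=dict(np.load(f"pics/{t}.npz"));a["mtx"]=a["mtx"].copy();a["mtx"][0,0]=a["mtx"][1,1]=f
        zc={"w1":200.1,"w2":120.1,"w4_4":115.1}[t]
        z=a["tcp"][2]+(h-zc if h else 18.9)
        X=onz("wrist",uv,z,a);print(f,t,n,"tool",(R.T@(X-a["tcp"])).round(2),X.round(1))
E
```

```text
325.2 w1 tip tool [ 0.44  0.36 96.1 ] [480.9 220.4 103.7]
325.2 w1 fl tool [ 1.220e+00 -8.000e-02  1.501e+02] [480.  220.2  49.7]
325.2 w2 sp tool [ 0.12 -1.28 96.1 ] [678.2 -62.3  23.9]
325.2 w4_4 fl tool [ 2.24  0.71 65.1 ] [480.4 220.3  49.2]
325.2 w4_4 inhand tool [  3.7   -0.07 -18.9 ] [478.7 220.1 133.2]
317 w1 tip tool [ 0.42  0.38 96.1 ] [480.9 220.4 103.7]
317 w1 fl tool [ 1.640e+00 -7.000e-02  1.501e+02] [479.6 220.4  49.7]
317 w2 sp tool [ 9.00e-02 -1.30e+00  9.61e+01] [678.2 -62.3  23.9]
317 w4_4 fl tool [ 2.02  0.74 65.1 ] [480.6 220.2  49.2]
317 w4_4 inhand tool [  2.76  -0.06 -18.9 ] [479.6 219.7 133.2]
310 w1 tip tool [ 0.4  0.4 96.1] [480.9 220.4 103.7]
310 w1 fl tool [ 2.010e+00 -6.000e-02  1.501e+02] [479.3 220.5  49.7]
310 w2 sp tool [ 6.00e-02 -1.32e+00  9.61e+01] [678.2 -62.3  23.9]
310 w4_4 fl tool [ 1.82  0.77 65.1 ] [480.8 220.2  49.2]
310 w4_4 inhand tool [  1.91  -0.06 -18.9 ] [480.4 219.4 133.2]
```

>>> move_arm --targets '[{"delta_pos": [-0.4, 0.7, 3], "rotation": [0, 0, 0], "claw": 1}, {"delta_pos": [0, 0, 2], "rotation": [0, 0, 0], "claw": 1}, {"delta_pos": [0, 0, 2], "rotation": [0, 0, 0], "claw": 1}]'

```text
time_s: 6.62
tool_pos: [482.8, 220.1, 108.1]
eef_rot: [[-0.931, 0.365, 0.0], [0.365, 0.931, 0.0], [-0.0, 0.0, -1.0]]
ft_force: [-0.1, 0.3, 0.6]
width: 0.311
finger_force: 39.5
```

>>> move_arm --targets '[{"delta_pos": [0, 0, 1], "rotation": [0, 0, 0], "claw": 1}, {"delta_pos": [0, 0, 1], "rotation": [0, 0, 0], "claw": 1}]'

```text
time_s: 6.88
tool_pos: [482.7, 220.2, 106.1]
eef_rot: [[-0.931, 0.365, 0.0], [0.365, 0.931, 0.0], [-0.0, 0.0, -1.0]]
ft_force: [-0.2, -0.2, -0.9]
width: 0.312
finger_force: 39.5
```

>>> move_arm --targets '[{"delta_pos": [0, 0, 1], "rotation": [0, 0, 0], "claw": 1}, {"delta_pos": [0, 0, 1], "rotation": [0, 0, 0], "claw": 1}]'

```text
time_s: 7.12
tool_pos: [482.8, 220.1, 104.1]
eef_rot: [[-0.931, 0.365, 0.0], [0.365, 0.931, -0.0], [-0.0, 0.0, -1.0]]
ft_force: [-0.3, -0.0, -0.6]
width: 0.313
finger_force: 39.5
```

>>> move_arm --targets '[{"delta_pos": [0, 0, 1.5], "rotation": [0, 0, 0], "claw": 1}, {"delta_pos": [0, 0, 1.5], "rotation": [0, 0, 0], "claw": 1}]'

```text
time_s: 7.38
tool_pos: [482.7, 220.1, 101.0]
eef_rot: [[-0.931, 0.365, 0.0], [0.365, 0.931, -0.0], [-0.0, -0.0, -1.0]]
ft_force: [-0.4, 0.5, 0.0]
width: 0.309
finger_force: 39.5
```

>>> move_arm --targets '[{"delta_pos": [0, 0, 1.5], "rotation": [0, 0, 0], "claw": 1}, {"delta_pos": [0, 0, 1.5], "rotation": [0, 0, 0], "claw": 1}]'

```text
time_s: 7.62
tool_pos: [482.7, 220.1, 98.0]
eef_rot: [[-0.931, 0.365, -0.0], [0.365, 0.931, 0.0], [0.0, -0.0, -1.0]]
ft_force: [0.0, -0.0, -0.5]
width: 0.312
finger_force: 39.5
```

>>> move_arm --targets '[{"delta_pos": [0, 0, 3], "rotation": [0, 0, 0], "claw": 1}, {"delta_pos": [0, 0, 4], "rotation": [0, 0, 0], "claw": 1}, {"delta_pos": [0, 0, 4], "rotation": [0, 0, 0], "claw": 1}, {"delta_pos": [0, 0, 4], "rotation": [0, 0, 0], "claw": 1}, {"delta_pos": [0, 0, 3], "rotation": [0, 0, 0], "claw": 1}]'

```text
time_s: 8.25
tool_pos: [482.6, 220.1, 79.7]
eef_rot: [[-0.931, 0.365, -0.0], [0.365, 0.931, -0.0], [0.0, -0.0, -1.0]]
ft_force: [-0.4, 0.3, 0.2]
width: 0.312
finger_force: 39.5
```

>>> move_arm --targets '[{"delta_pos": [0, 0, 4], "rotation": [0, 0, 0], "claw": 1}, {"delta_pos": [0, 0, 4], "rotation": [0, 0, 0], "claw": 1}, {"delta_pos": [0, 0, 4], "rotation": [0, 0, 0], "claw": 1}, {"delta_pos": [0, 0, 4], "rotation": [0, 0, 0], "claw": 1}, {"delta_pos": [0, 0, 2], "rotation": [0, 0, 0], "claw": 1}]'

```text
time_s: 8.88
tool_pos: [482.6, 220.1, 61.8]
eef_rot: [[-0.931, 0.365, -0.0], [0.365, 0.931, -0.0], [0.0, -0.0, -1.0]]
ft_force: [1.5, 0.0, -0.5]
width: 0.314
finger_force: 39.5
```

>>> move_arm --targets '[{"delta_pos": [0, 0, 2], "rotation": [0, 0, 0], "claw": 1}, {"delta_pos": [0, 0, 1.5], "rotation": [0, 0, 0], "claw": 1}, {"delta_pos": [0, 0, 1], "rotation": [0, 0, 0], "claw": 1}]'

```text
time_s: 9.25
tool_pos: [482.8, 220.1, 57.6]
eef_rot: [[-0.931, 0.365, 0.0], [0.365, 0.931, 0.0], [-0.0, 0.0, -1.0]]
ft_force: [-0.1, -0.2, -0.9]
width: 0.31
finger_force: 39.5
```

>>> move_arm --targets '[{"delta_pos": [0, 0, 0.7], "rotation": [0, 0, 0], "claw": 1}, {"delta_pos": [0, 0, 0.5], "rotation": [0, 0, 0], "claw": 1}]'

```text
time_s: 9.5
tool_pos: [482.8, 220.1, 56.5]
eef_rot: [[-0.931, 0.365, 0.0], [0.365, 0.931, 0.0], [-0.0, 0.0, -1.0]]
ft_force: [0.0, 0.1, -0.8]
width: 0.307
finger_force: 39.5
```

>>> move_arm --targets '[{"delta_pos": [0, 0, 0.5], "rotation": [0, 0, 0], "claw": 1}, {"delta_pos": [0, 0, 0.5], "rotation": [0, 0, 0], "claw": 1}]'

```text
time_s: 9.75
tool_pos: [482.8, 220.1, 55.7]
eef_rot: [[-0.931, 0.365, -0.0], [0.365, 0.931, -0.0], [0.0, -0.0, -1.0]]
ft_force: [-1.6, 0.5, 3.4]
width: 0.312
finger_force: 39.8
```

>>> move_arm --targets '[{"delta_pos": [0, 0, 0], "rotation": [0, 0, 0], "claw": 0.3}, {"delta_pos": [0, 0, 0], "rotation": [0, 0, 0], "claw": -0.2}, {"delta_pos": [0, 0, 0], "rotation": [0, 0, 0], "claw": -0.4}, {"delta_pos": [0, 0, 0], "rotation": [0, 0, 0], "claw": -0.4}]'

```text
time_s: 10.25
tool_pos: [482.7, 220.1, 55.4]
eef_rot: [[-0.931, 0.365, 0.0], [0.365, 0.931, 0.0], [-0.0, 0.0, -1.0]]
ft_force: [0.4, 0.5, 0.5]
width: 0.701
finger_force: 0.0
```

>>> move_arm --targets '[{"delta_pos": [0, 0, -15], "rotation": [0, 0, 0], "claw": -0.4}, {"delta_pos": [0, 0, -40], "rotation": [0, 0, 0], "claw": -0.4}, {"delta_pos": [0, 0, -40], "rotation": [0, 0, 0], "claw": -0.4}, {"delta_pos": [0, 0, -20], "rotation": [0, 0, 0], "claw": -0.4}, {"delta_pos": [0, 0, 0], "rotation": [0, 0, 0], "claw": -0.4}]'

```text
time_s: 10.88
tool_pos: [483.8, 220.5, 172.5]
eef_rot: [[-0.931, 0.365, 0.004], [0.365, 0.931, 0.001], [-0.003, 0.003, -1.0]]
ft_force: [1.0, -0.4, 0.2]
width: 0.697
finger_force: 0.0
```

```bash
python3 - <<'E'
from h import *
for i in range(3): s,p,im=shot(f"w5_{i}")
print(s["time_s"],s["tool_pos"],s["width"],[np.round(px((481,220.3,z),p),1) for z in(104,74)])
print([np.round(px((507,-239,z),p),1) for z in(8,)])
cv2.imwrite("pics/c5.png",cv2.resize(im[170:290,203:363],(800,600),interpolation=cv2.INTER_CUBIC)[:,:,::-1])
E
```

```text
10.975 [482.01902538 219.8572931  169.14629535] 0.7016638390537986 [array([283.1, 228.2]), array([283.1, 215.2])]
[array([ 14.8, 319.9])]
```

View pics/c5.png

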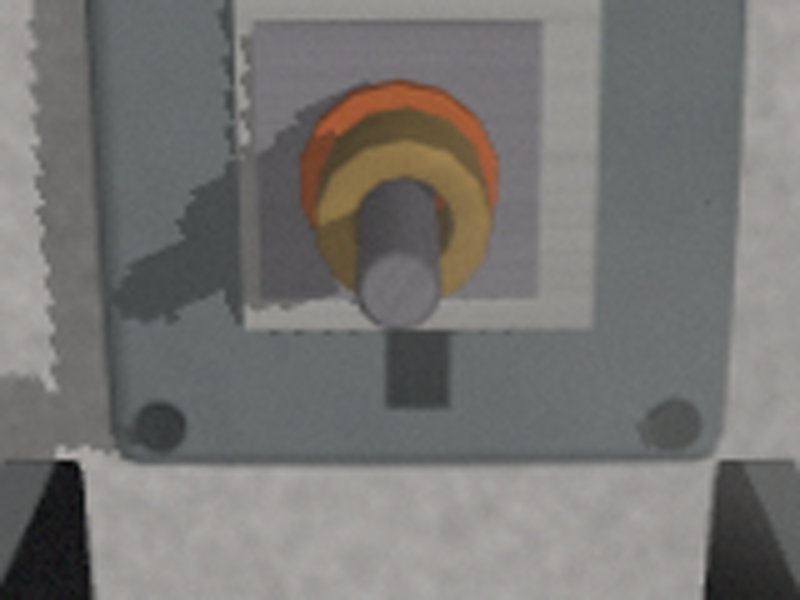

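The spacer is threaded and sits on the flange (rim at crop (404,225), arbor tip at (399,291), i.e. wrist pixel (282.4,227.8)). Next, the wheel: hover at the same relative height (66.6 mm above its top) and compare pixels.

>>> move_arm --targets '[{"delta_pos": [-23.8, -52.3, 0], "rotation": [0, 0, 0], "claw": -0.4}, {"delta_pos": [-23.8, -52.3, 0], "rotation": [0, 0, 0], "claw": -0.4}, {"delta_pos": [-23.7, -52.3, 0], "rotation": [0, 0, 0], "claw": -0.4}, {"delta_pos": [-23.7, -52.3, 0], "rotation": [0, 0, 0], "claw": -0.4}, {"delta_pos": [-23.7, -52.2, 10], "rotation": [0, 0, 0], "claw": -0.4}]'

```text
time_s: 11.65
tool_pos: [497.2, -68.3, 159.2]
eef_rot: [[-0.931, 0.365, -0.001], [0.365, 0.931, 0.0], [0.001, 0.0, -1.0]]
ft_force: [1.5, 0.2, -0.4]
width: 0.7
finger_force: 0.0
```

>>> move_arm --targets '[{"delta_pos": [-23.7, -52.3, 20], "rotation": [0, 0, 0], "claw": -0.4}, {"delta_pos": [-23.8, -52.3, 20], "rotation": [0, 0, 0], "claw": -0.4}, {"delta_pos": [-23.8, -52.2, 20], "rotation": [0, 0, 0], "claw": -0.4}, {"delta_pos": [0, 0, 15], "rotation": [0, 0, 0], "claw": -0.4}, {"delta_pos": [0, 0, 7.8], "rotation": [0, 0, 0], "claw": -0.4}]'

```text
time_s: 12.28
tool_pos: [505.2, -237.6, 74.6]
eef_rot: [[-0.931, 0.366, -0.004], [0.366, 0.931, 0.003], [0.005, 0.001, -1.0]]
ft_force: [-1.1, 0.4, -0.5]
width: 0.703
finger_force: 0.0
```

>>> move_arm --targets '[{"delta_pos": [0, 0, 2], "rotation": [0, 0, 0], "claw": -0.4}, {"delta_pos": [0, 0, 1], "rotation": [0, 0, 0], "claw": -0.4}, {"delta_pos": [0, 0, 0], "rotation": [0, 0, 0], "claw": -0.4}]'

```text
time_s: 12.65
tool_pos: [507.4, -238.1, 75.4]
eef_rot: [[-0.931, 0.364, 0.001], [0.364, 0.931, -0.001], [-0.001, -0.0, -1.0]]
ft_force: [0.2, 0.4, 0.5]
width: 0.698
finger_force: 0.0
```

```bash
cat >> h.py <<'E'
R0=np.array([[-.931,.365,0],[.365,.931,0],[0,0,-1]])
def rel(tag,uv,dz):
    a=dict(np.load(f"pics/{tag}.npz"));return (R0.T@(onz("wrist",uv,a["tcp"][2]+dz,a)-a["tcp"])).round(2)
E
python3 - <<'E'
from h import *
for i in range(3): s,p,im=shot(f"w6_{i}")
print(s["time_s"],s["tool_pos"],s["width"],rel("w5_2",(282.4,227.8),-66.4))
c=blob(im,(45,60,20),(85,255,255),(200,150,370,300))
e=cv2.fitEllipse(c);print(e)
h=cv2.cvtColor(im,cv2.COLOR_RGB2HSV);m=cv2.inRange(h,(45,60,20),(85,255,255))
cs,hi=cv2.findContours(m,cv2.RETR_CCOMP,cv2.CHAIN_APPROX_NONE)
for k,cc in enumerate(cs):
    if hi[0,k,3]>=0 and cv2.contourArea(cc)>60: print("hole",cv2.fitEllipse(cc))
print(rel("w6_2",e[0],-66.4))
cv2.imwrite("pics/c6.png",cv2.resize(im[150:300,182:382],(800,600),interpolation=cv2.INTER_CUBIC)[:,:,::-1])
E
```

```text
12.75 [ 507.38958022 -238.37783163   75.39029981] 0.701243201441011 [ 0.96 -0.46 66.4 ]
((282.10833740234375, 224.94317626953125), (64.95927429199219, 66.90342712402344), 87.29179382324219)
hole ((282.33197021484375, 225.58872985839844), (19.28659439086914, 22.961883544921875), 90.55406188964844)
[ 2.81 -0.55 66.4 ]
```

View pics/c6.png

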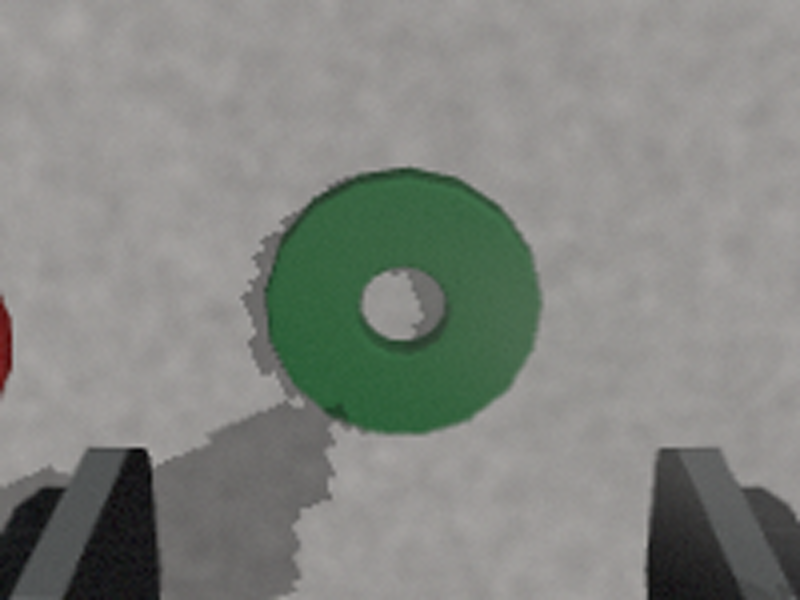

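The wheel's top bore rim is centred at about (282.5,226.5), against the arbor tip at (282.4,227.8). I need about 0.7 mm in tool x, and both fingers clear the red ring.

>>> move_arm --targets '[{"delta_pos": [0.7, 0, 30], "rotation": [0, 0, 0], "claw": -0.25}, {"delta_pos": [0, 0, 25], "rotation": [0, 0, 0], "claw": -0.25}, {"delta_pos": [0, 0, 10], "rotation": [0, 0, 0], "claw": -0.25}, {"delta_pos": [0, 0, 4], "rotation": [0, 0, 0], "claw": -0.25}, {"delta_pos": [0, 0, 2.6], "rotation": [0, 0, 0], "claw": -0.25}]'

```text
time_s: 13.42
tool_pos: [507.0, -238.8, 3.8]
eef_rot: [[-0.931, 0.365, 0.001], [0.365, 0.931, -0.001], [-0.002, -0.0, -1.0]]
ft_force: [-0.4, -0.7, 0.0]
width: 0.624
finger_force: 0.0
```

>>> move_arm --targets '[{"delta_pos": [0, 0, 1], "rotation": [0, 0, 0], "claw": -0.25}, {"delta_pos": [0, 0, 1], "rotation": [0, 0, 0], "claw": -0.25}]'

```text
time_s: 13.68
tool_pos: [506.7, -238.6, 1.7]
eef_rot: [[-0.931, 0.365, 0.001], [0.365, 0.931, -0.001], [-0.001, -0.0, -1.0]]
ft_force: [0.6, -0.2, -0.3]
width: 0.625
finger_force: 0.0
```

>>> move_arm --targets '[{"delta_pos": [0, 0, 0.5], "rotation": [0, 0, 0], "claw": -0.25}, {"delta_pos": [0, 0, 0.5], "rotation": [0, 0, 0], "claw": -0.25}]'

```text
time_s: 13.92
tool_pos: [506.4, -238.4, 0.2]
eef_rot: [[-0.931, 0.365, 0.0], [0.365, 0.931, -0.0], [-0.0, -0.0, -1.0]]
ft_force: [-0.1, -0.7, -0.4]
width: 0.628
finger_force: 0.0
```

```bash
python3 - <<'E'
from h import *
s,p,im=shot("w7");print(s["time_s"],s["tool_pos"],s["width"],s["ft_force"])
cv2.imwrite("pics/c7.png",cv2.resize(im[230:380,182:382],(800,600),interpolation=cv2.INTER_CUBIC)[:,:,::-1])
E
```

```text
13.925 [ 5.06351824e+02 -2.38384334e+02  1.64950090e-01] 0.6284447800706704 [-0.09334658 -0.68004637 -0.35165283]
```

View pics/c7.png

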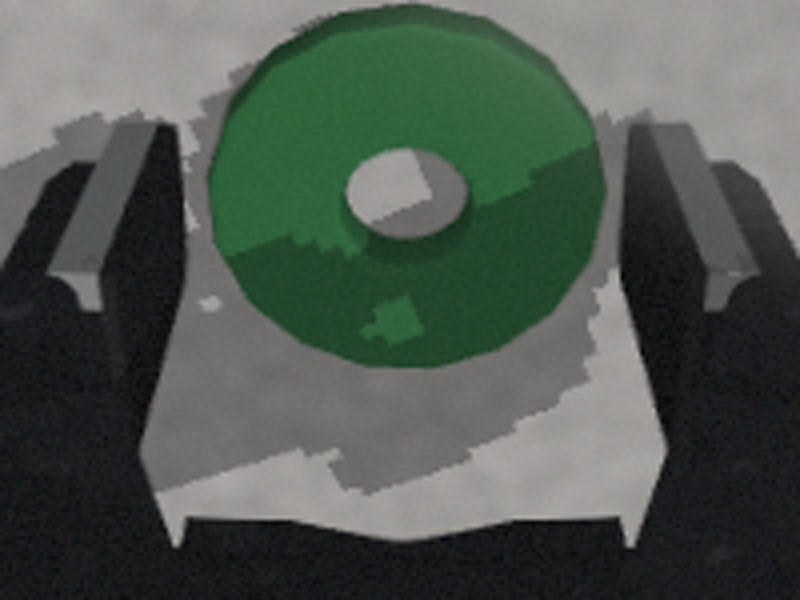

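The view shows the wheel centred between the pads, with its bore at crop (407,205). The fingers have reached wheel height and there is no table contact. I'm lowering 1 mm and gripping.

>>> move_arm --targets '[{"delta_pos": [0, 0, 0.5], "rotation": [0, 0, 0], "claw": -0.25}, {"delta_pos": [0, 0, 0.5], "rotation": [0, 0, 0], "claw": -0.25}]'

```text
time_s: 14.22
tool_pos: [506.3, -238.3, -1.0]
eef_rot: [[-0.931, 0.365, 0.0], [0.365, 0.931, -0.0], [-0.0, -0.0, -1.0]]
ft_force: [0.2, 0.1, -0.1]
width: 0.62
finger_force: 0.0
```

>>> move_arm --targets '[{"delta_pos": [0, 0, 0], "rotation": [0, 0, 0], "claw": 0}, {"delta_pos": [0, 0, 0], "rotation": [0, 0, 0], "claw": 0.3}, {"delta_pos": [0, 0, 0], "rotation": [0, 0, 0], "claw": 0.5}, {"delta_pos": [0, 0, 0], "rotation": [0, 0, 0], "claw": 0.5}]' --squeeze 40

```text
time_s: 14.72
tool_pos: [506.6, -238.5, -0.6]
eef_rot: [[-0.931, 0.365, 0.001], [0.365, 0.931, -0.0], [-0.001, -0.0, -1.0]]
ft_force: [0.1, 0.7, 3.8]
width: 0.529
finger_force: 41.2
```

>>> move_arm --targets '[{"delta_pos": [0, 0, -10], "rotation": [0, 0, 0], "claw": 0.5}, {"delta_pos": [0, 0, -30], "rotation": [0, 0, 0], "claw": 0.5}, {"delta_pos": [0, 0, -46], "rotation": [0, 0, 0], "claw": 0.5}, {"delta_pos": [0, 0, -40], "rotation": [0, 0, 0], "claw": 0.5}, {"delta_pos": [23.7, 52.2, 0], "rotation": [0, 0, 0], "claw": 0.5}]'

```text
time_s: 15.35
tool_pos: [506.3, -184.0, 130.5]
eef_rot: [[-0.929, 0.369, 0.009], [0.369, 0.929, -0.005], [-0.01, -0.001, -1.0]]
ft_force: [0.4, 1.3, -1.5]
width: 0.525
finger_force: 41.1
```

>>> move_arm --targets '[{"delta_pos": [23.7, 52.2, 0], "rotation": [0, 0, 0], "claw": 0.5}, {"delta_pos": [23.7, 52.2, 0], "rotation": [0, 0, 0], "claw": 0.5}, {"delta_pos": [23.7, 52.2, 0], "rotation": [0, 0, 0], "claw": 0.5}, {"delta_pos": [23.7, 52.2, 0], "rotation": [0, 0, 0], "claw": 0.5}, {"delta_pos": [23.7, 52.2, 0], "rotation": [0, 0, 0], "claw": 0.5}]'

```text
time_s: 15.98
tool_pos: [487.6, 106.9, 125.2]
eef_rot: [[-0.931, 0.365, 0.0], [0.365, 0.931, -0.0], [-0.0, 0.0, -1.0]]
ft_force: [1.3, 0.0, -1.4]
width: 0.529
finger_force: 41.1
```

>>> move_arm --targets '[{"delta_pos": [23.7, 52.2, 0], "rotation": [0, 0, 0], "claw": 0.5}, {"delta_pos": [23.4, 52.4, 0], "rotation": [0, 0, 0], "claw": 0.5}, {"delta_pos": [0, 0, 5], "rotation": [0, 0, 0], "claw": 0.5}, {"delta_pos": [0, 0, 5], "rotation": [0, 0, 0], "claw": 0.5}, {"delta_pos": [0, 0, 3], "rotation": [0, 0, 0], "claw": 0.5}]'

```text
time_s: 16.6
tool_pos: [482.3, 218.5, 111.3]
eef_rot: [[-0.93, 0.367, -0.001], [0.367, 0.93, -0.001], [0.001, -0.001, -1.0]]
ft_force: [-0.7, -0.2, 0.2]
width: 0.526
finger_force: 41.2
```

```bash
python3 - <<'E'
from h import *
T=[]
for i in range(4): s,p,im=shot(f"w8_{i}");T.append(s["tool_pos"])
print(np.mean(T,0).round(2),s["time_s"],s["width"],s["finger_force"],s["ft_force"],s["eef_rot"].round(3)[:,2])
h=cv2.cvtColor(im,cv2.COLOR_RGB2HSV);m=cv2.inRange(h,(45,60,15),(85,255,255))
cs,hi=cv2.findContours(m,cv2.RETR_CCOMP,cv2.CHAIN_APPROX_NONE)
for k,cc in enumerate(cs):
    if cv2.contourArea(cc)>60: print("hole" if hi[0,k,3]>=0 else "out",np.round(np.hstack(cv2.fitEllipse(cc)),1),cv2.boundingRect(cc))
o=cv2.inRange(h,(3,120,50),(18,255,255));print("orange",cv2.boundingRect(o))
# grey-tone column profile through the bore
g=cv2.cvtColor(im,cv2.COLOR_RGB2GRAY);print(g[235:330:2,283])
E
```

```text
[482.37 218.48 111.31] 16.75 0.5292141817726169 41.16969997063279 [-0.31163066 -0.72750205 -0.09469728] [-0.001 -0.    -1.   ]
out [282.2 277.   89.9  98.1  91.4] (233, 232, 99, 91)
hole [282.3 279.   23.3  30.8  90.7] (267, 267, 32, 25)
orange (260, 202, 300, 140)
[ 73  93  90  91  88  89  84  83  87  85  88  85  86  85  81  83  82  84
  86  70  66  67  78 112 111 113 113 101  50  49  50  58  63  64  61  59
  61  59  59  63  62  61  58  58 150 167 170 179]
```

>>> move_arm --targets '[{"delta_pos": [0, 0, 2], "rotation": [0, 0, 0], "claw": 0.5}, {"delta_pos": [0, 0, 2], "rotation": [0, 0, 0], "claw": 0.5}, {"delta_pos": [0, 0, 1.5], "rotation": [0, 0, 0], "claw": 0.5}, {"delta_pos": [0, 0, 1.5], "rotation": [0, 0, 0], "claw": 0.5}, {"delta_pos": [0, 0, 1], "rotation": [0, 0, 0], "claw": 0.5}]'

```text
time_s: 17.42
tool_pos: [482.5, 219.8, 103.9]
eef_rot: [[-0.931, 0.365, -0.0], [0.365, 0.931, -0.0], [0.0, -0.0, -1.0]]
ft_force: [0.1, 0.3, -0.8]
width: 0.533
finger_force: 41.2
```

>>> move_arm --targets '[{"delta_pos": [0, 0, 1], "rotation": [0, 0, 0], "claw": 0.5}, {"delta_pos": [0, 0, 1], "rotation": [0, 0, 0], "claw": 0.5}]'

```text
time_s: 17.68
tool_pos: [482.5, 219.8, 102.0]
eef_rot: [[-0.931, 0.365, -0.0], [0.365, 0.931, 0.0], [0.0, -0.0, -1.0]]
ft_force: [-1.4, 0.8, -0.6]
width: 0.53
finger_force: 41.2
```

>>> move_arm --targets '[{"delta_pos": [0, 0, 1], "rotation": [0, 0, 0], "claw": 0.5}, {"delta_pos": [0, 0, 1], "rotation": [0, 0, 0], "claw": 0.5}]'

```text
time_s: 17.92
tool_pos: [482.5, 219.8, 100.0]
eef_rot: [[-0.931, 0.365, -0.0], [0.365, 0.931, 0.0], [0.0, -0.0, -1.0]]
ft_force: [-0.6, -0.3, -0.2]
width: 0.527
finger_force: 41.2
```

>>> move_arm --targets '[{"delta_pos": [0, 0, 1], "rotation": [0, 0, 0], "claw": 0.5}, {"delta_pos": [0, 0, 1], "rotation": [0, 0, 0], "claw": 0.5}, {"delta_pos": [0, 0, 1.5], "rotation": [0, 0, 0], "claw": 0.5}]'

```text
time_s: 18.3
tool_pos: [482.5, 219.8, 96.5]
eef_rot: [[-0.931, 0.365, -0.0], [0.365, 0.931, 0.0], [0.0, -0.0, -1.0]]
ft_force: [-1.2, 0.9, 0.3]
width: 0.53
finger_force: 41.3
```

>>> move_arm --targets '[{"delta_pos": [0, 0, 1.5], "rotation": [0, 0, 0], "claw": 0.5}, {"delta_pos": [0, 0, 2], "rotation": [0, 0, 0], "claw": 0.5}, {"delta_pos": [0, 0, 2], "rotation": [0, 0, 0], "claw": 0.5}]'

```text
time_s: 18.68
tool_pos: [482.5, 219.8, 90.9]
eef_rot: [[-0.931, 0.365, -0.0], [0.365, 0.931, -0.0], [0.0, -0.0, -1.0]]
ft_force: [-1.5, 0.7, 0.2]
width: 0.527
finger_force: 41.3
```

>>> move_arm --targets '[{"delta_pos": [0, 0, 3], "rotation": [0, 0, 0], "claw": 0.5}, {"delta_pos": [0, 0, 3], "rotation": [0, 0, 0], "claw": 0.5}, {"delta_pos": [0, 0, 3], "rotation": [0, 0, 0], "claw": 0.5}, {"delta_pos": [0, 0, 2], "rotation": [0, 0, 0], "claw": 0.5}, {"delta_pos": [0, 0, 1], "rotation": [0, 0, 0], "claw": 0.5}]'

```text
time_s: 19.3
tool_pos: [482.5, 219.7, 78.8]
eef_rot: [[-0.931, 0.365, -0.0], [0.365, 0.931, -0.0], [0.0, -0.0, -1.0]]
ft_force: [-1.9, -0.2, 0.5]
width: 0.529
finger_force: 41.3
```

>>> move_arm --targets '[{"delta_pos": [0.6, 0, 1], "rotation": [0, 0, 0], "claw": 0.5}, {"delta_pos": [0, 0, 1], "rotation": [0, 0, 0], "claw": 0.5}, {"delta_pos": [0, 0, 1], "rotation": [0, 0, 0], "claw": 0.5}]'

```text
time_s: 19.68
tool_pos: [482.3, 219.9, 76.0]
eef_rot: [[-0.931, 0.365, 0.001], [0.365, 0.931, 0.0], [-0.001, 0.0, -1.0]]
ft_force: [-1.4, 0.9, -0.7]
width: 0.533
finger_force: 41.2
```

>>> move_arm --targets '[{"delta_pos": [0, 0, 0.6], "rotation": [0, 0, 0], "claw": 0.5}, {"delta_pos": [0, 0, 0.6], "rotation": [0, 0, 0], "claw": 0.5}]'

```text
time_s: 19.92
tool_pos: [482.1, 220.0, 74.8]
eef_rot: [[-0.931, 0.365, 0.0], [0.365, 0.931, -0.0], [-0.0, 0.0, -1.0]]
ft_force: [0.7, -0.9, 0.1]
width: 0.529
finger_force: 41.2
```

>>> move_arm --targets '[{"delta_pos": [0, 0, 0.5], "rotation": [0, 0, 0], "claw": 0.5}, {"delta_pos": [0, 0, 0.5], "rotation": [0, 0, 0], "claw": 0.5}]'

```text
time_s: 20.18
tool_pos: [482.1, 220.0, 73.8]
eef_rot: [[-0.931, 0.365, 0.0], [0.365, 0.931, 0.0], [-0.0, 0.0, -1.0]]
ft_force: [0.5, 0.2, -0.8]
width: 0.528
finger_force: 41.2
```

>>> move_arm --targets '[{"delta_pos": [0, 0, 0.4], "rotation": [0, 0, 0], "claw": 0.5}, {"delta_pos": [0, 0, 0.4], "rotation": [0, 0, 0], "claw": 0.5}]'

```text
time_s: 20.42
tool_pos: [482.0, 220.0, 73.0]
eef_rot: [[-0.931, 0.365, -0.0], [0.365, 0.931, 0.0], [0.0, -0.0, -1.0]]
ft_force: [-0.0, -0.4, -0.2]
width: 0.527
finger_force: 41.2
```

>>> move_arm --targets '[{"delta_pos": [0, 0, 0.4], "rotation": [0, 0, 0], "claw": 0.5}, {"delta_pos": [0, 0, 0.3], "rotation": [0, 0, 0], "claw": 0.5}]'

```text
time_s: 20.68
tool_pos: [482.0, 220.0, 72.3]
eef_rot: [[-0.931, 0.365, 0.0], [0.365, 0.931, -0.0], [-0.0, -0.0, -1.0]]
ft_force: [-0.0, 0.5, -0.4]
width: 0.529
finger_force: 41.2
```

>>> move_arm --targets '[{"delta_pos": [0, 0, 0.4], "rotation": [0, 0, 0], "claw": 0.5}, {"delta_pos": [0, 0, 0.4], "rotation": [0, 0, 0], "claw": 0.5}]'

```text
time_s: 20.92
tool_pos: [482.2, 220.0, 72.0]
eef_rot: [[-0.931, 0.365, 0.0], [0.365, 0.931, -0.0], [-0.0, -0.0, -1.0]]
ft_force: [-1.8, -1.0, 4.7]
width: 0.532
finger_force: 41.6
```

>>> move_arm --targets '[{"delta_pos": [0, 0, 0.4], "rotation": [0, 0, 0], "claw": 0.5}, {"delta_pos": [0, 0, 0.4], "rotation": [0, 0, 0], "claw": 0.5}]'

```text
time_s: 21.18
tool_pos: [482.4, 220.0, 71.9]
eef_rot: [[-0.931, 0.365, 0.0], [0.365, 0.931, -0.0], [-0.0, -0.0, -1.0]]
ft_force: [-4.3, -2.1, 8.3]
width: 0.524
finger_force: 41.9
```

>>> move_arm --targets '[{"delta_pos": [0, 0, -1.2], "rotation": [0, 0, 0], "claw": 0.5}, {"delta_pos": [0, 0, 0], "rotation": [0, 0, 0], "claw": 0}, {"delta_pos": [0, 0, 0], "rotation": [0, 0, 0], "claw": -0.4}, {"delta_pos": [0, 0, 0], "rotation": [0, 0, 0], "claw": -0.5}]'

```text
time_s: 21.68
tool_pos: [481.9, 219.9, 71.6]
eef_rot: [[-0.931, 0.365, -0.0], [0.365, 0.931, -0.0], [0.0, -0.0, -1.0]]
ft_force: [-0.4, 0.6, -0.2]
width: 0.753
finger_force: 0.0
```

>>> move_arm --targets '[{"delta_pos": [0, 0, -5], "rotation": [0, 0, 0], "claw": -0.5}, {"delta_pos": [0, 0, -30], "rotation": [0, 0, 0], "claw": -0.5}, {"delta_pos": [0, 0, -40], "rotation": [0, 0, 0], "claw": -0.5}, {"delta_pos": [0, 0, -20], "rotation": [0, 0, 0], "claw": -0.5}, {"delta_pos": [0, 0, -3.5], "rotation": [0, 0, 0], "claw": -0.5}]'

```text
time_s: 22.3
tool_pos: [482.9, 220.3, 172.1]
eef_rot: [[-0.931, 0.365, 0.003], [0.365, 0.931, 0.001], [-0.002, 0.002, -1.0]]
ft_force: [-1.0, -0.4, 0.5]
width: 0.749
finger_force: 0.0
```

>>> move_arm --targets '[{"delta_pos": [0, 0, -0.5], "rotation": [0, 0, 0], "claw": -0.5}, {"delta_pos": [0, 0, 0], "rotation": [0, 0, 0], "claw": -0.5}]'

```text
time_s: 22.55
tool_pos: [481.1, 219.6, 169.1]
eef_rot: [[-0.931, 0.365, -0.003], [0.365, 0.931, -0.001], [0.002, -0.002, -1.0]]
ft_force: [0.2, 0.2, -1.0]
width: 0.755
finger_force: 0.0
```

```bash
python3 - <<'E'
from h import *
for i in range(3): s,p,im=shot(f"w9_{i}")
print(s["time_s"],s["tool_pos"],s["width"])
h=cv2.cvtColor(im,cv2.COLOR_RGB2HSV);m=cv2.inRange(h,(45,60,15),(85,255,255))
m[:150]=0;m[300:]=0
cs,hi=cv2.findContours(m,cv2.RETR_CCOMP,cv2.CHAIN_APPROX_NONE)
for k,cc in enumerate(cs):
    if cv2.contourArea(cc)>60: print("hole" if hi[0,k,3]>=0 else "out",cv2.boundingRect(cc))
print([np.round(px((481,220.3,z),p),1) for z in(104,82)])
# arbor tip disc: brightness rows/cols
g=cv2.cvtColor(im,cv2.COLOR_RGB2GRAY).astype(int)
print("col",g[200:250,283].tolist());
for r in (222,226,230): print("row",r,g[r,268:300].tolist())
T=np.load("pics/top0.npy");S=np.load("pics/scene0.npy")
for n,I,b in(("top",T,(295,205,330,240)),("scene",S,(236,190,266,216))):
    x0,y0,x1,y1=b;print(n);print(cv2.cvtColor(I,cv2.COLOR_RGB2GRAY)[y0:y1:2,x0:x1:2])
E
```

```text
22.65 [481.31988693 219.71464866 169.45395867] 0.7510124823964105
out (252, 189, 63, 61)
hole (273, 210, 22, 28)
[array([283.8, 228.9]), array([283.7, 219.1])]
col [84, 82, 83, 82, 82, 83, 84, 83, 85, 83, 79, 82, 82, 79, 81, 83, 80, 82, 84, 81, 82, 95, 107, 112, 110, 115, 114, 115, 114, 114, 113, 110, 109, 114, 114, 114, 96, 78, 83, 82, 83, 84, 80, 81, 83, 82, 82, 78, 79, 70]
row 222 [65, 63, 63, 59, 63, 59, 55, 62, 65, 68, 72, 84, 86, 94, 101, 107, 101, 101, 100, 95, 92, 86, 87, 81, 73, 59, 78, 83, 85, 85, 88, 86]
row 226 [62, 63, 63, 63, 60, 62, 63, 68, 81, 109, 111, 111, 112, 110, 112, 114, 112, 112, 111, 110, 112, 108, 102, 85, 75, 84, 84, 86, 85, 86, 87, 85]
row 230 [60, 60, 67, 61, 62, 66, 60, 72, 99, 114, 110, 111, 113, 112, 115, 113, 111, 110, 112, 115, 117, 118, 108, 87, 85, 88, 86, 88, 86, 91, 85, 88]
top
[[118 116 117 121 111 118 117 122 118 114 116 124 118 116 121 121 121 121]
 [121 115 118 119 118 114 123 117 117 119 112 123 118 117 121 118 113 116]
 [123 122 119 120 119 117 121 113 118 125 117 122 119 118 121 116 116 122]
 [113 117 127 121 113 118 120 116 115 114 114 11
[... 1203 characters left out ...]
7 158]
 [156 159 158 158 156 152 142 136 137 150 157 159 160 159 157]
 [154 157 159 158 152 129 111  97  92 114 144 157 159 158 159]
 [154 155 155 158 138 108  96  82  80 101 128 154 152 154 155]
 [153 152 152 143 117  93  98  92  97 103 116 141 154 154 157]
 [156 151 137 109  80  74  84  90  95  93  97 119 144 152 154]
 [155 127 106  84  72  69  73  80  83  90 101 116 134 152 157]
 [151 129 104  82  76  77  75  80  89  95 109 114 136 152 156]
 [150 151 132 101  94 100 100 100 105 103 109 119 148 156 154]
 [150 153 152 134 107  97 102 104 106 112 126 141 155 151 156]
 [155 152 153 150 142 141 135 132 137 141 150 152 156 154 157]
 [152 151 152 154 151 151 152 153 150 149 151 154 150 152 154]]
```

```bash
python3 - <<'E'
from h import *
print(rel("w9_2",(283.2,228.5),-66.7), rel("w5_2",(282.4,227.8),-66.4))
B=onz("top",(311.2,221.5),3);print(B, onz("scene",(250,205),3),tri(ray("scene",(250.5,196.5)),ray("top",(310.5,220)))[0])
print(R0.T@(B-[482.05,219.95,0]))
E
```

```text
[3.90e-01 5.00e-02 6.67e+01] [ 0.96 -0.46 66.4 ]
[511.25651934 -96.37349995   3.        ] [513.16183068 -94.88841868   3.        ] [513.38422074 -92.8014874   27.03650031]
[-142.64934699 -283.83679889   -3.        ]
```

>>> move_arm --targets '[{"delta_pos": [-23.8, -47.3, 0], "rotation": [0, 0, 0], "claw": -0.4}, {"delta_pos": [-23.8, -47.3, 0], "rotation": [0, 0, 0], "claw": -0.4}, {"delta_pos": [-23.8, -47.3, 0], "rotation": [0, 0, 0], "claw": -0.4}, {"delta_pos": [-23.8, -47.3, 15], "rotation": [0, 0, 0], "claw": -0.4}, {"delta_pos": [-23.8, -47.3, 20], "rotation": [0, 0, 0], "claw": -0.4}]'

```text
time_s: 23.32
tool_pos: [506.8, -45.4, 136.0]
eef_rot: [[-0.931, 0.365, 0.002], [0.365, 0.931, -0.0], [-0.002, 0.0, -1.0]]
ft_force: [0.5, 0.4, -0.2]
width: 0.698
finger_force: 0.0
```

>>> move_arm --targets '[{"delta_pos": [-23.6, -47.3, 20], "rotation": [0, 0, 0], "claw": -0.4}, {"delta_pos": [0, 0, 15], "rotation": [0, 0, 0], "claw": -0.4}, {"delta_pos": [0, 0, 8], "rotation": [0, 0, 0], "claw": -0.4}, {"delta_pos": [0, 0, 2], "rotation": [0, 0, 0], "claw": -0.4}, {"delta_pos": [0, 0, 1], "rotation": [0, 0, 0], "claw": -0.4}]'

```text
time_s: 23.95
tool_pos: [511.6, -95.3, 90.4]
eef_rot: [[-0.932, 0.363, 0.001], [0.363, 0.932, -0.0], [-0.001, 0.0, -1.0]]
ft_force: [1.3, 0.0, -0.2]
width: 0.705
finger_force: 0.0
```

>>> move_arm --targets '[{"delta_pos": [0, 0, 0], "rotation": [0, 0, 0], "claw": -0.4}, {"delta_pos": [0, 0, 0], "rotation": [0, 0, 0], "claw": -0.4}]'

```text
time_s: 24.2
tool_pos: [511.5, -96.0, 90.5]
eef_rot: [[-0.931, 0.365, 0.001], [0.365, 0.931, -0.0], [-0.001, 0.0, -1.0]]
ft_force: [-0.4, -0.2, 0.2]
width: 0.7
finger_force: 0.0
```

```bash
python3 - <<'E'
from h import *
for i in range(2): s,p,im=shot(f"wb_{i}")
print(s["time_s"],s["tool_pos"],s["width"],s["eef_rot"][:,2].round(4))
g=cv2.medianBlur(cv2.cvtColor(im,cv2.COLOR_RGB2GRAY),3)
c=cv2.HoughCircles(g[150:310,200:370],cv2.HOUGH_GRADIENT,1,8,param1=60,param2=14,minRadius=7,maxRadius=34)
print((c[0]+[200,150,0]).round(1)[:10])
print("rows 190..270 step2, cols 246..320 step2");np.set_printoptions(linewidth=250);print(g[186:268:2,246:322:2])
E
```

```text
24.25 [511.46051766 -96.12804467  90.42697115] 0.7008410876706007 [ 9.e-04 -2.e-04 -1.e+00]
[[287.5 217.5  26.6]
 [280.5 221.5  19.9]
 [288.5 227.5  17.1]
 [296.5 217.5  17.7]
 [280.5 229.5  14.5]
 [278.5 213.5  17.7]]
rows 190..270 step2, cols 246..320 step2
[[145 147 148 ... 150 148 146]
 [146 151 150 ... 150 147 145]
 [148 151 150 ... 149 146 145]
 ...
 [102 102 101 ... 140 141 141]
 [101 103 102 ... 139 141 142]
 [101 103 103 ... 140 143 143]]
```

```bash
python3 - <<'E'
from h import *
im=np.load("pics/wb_1.npz")["im"];g=cv2.medianBlur(cv2.cvtColor(im,cv2.COLOR_RGB2GRAY),3)
print("    "+" ".join(f"{c:3d}" for c in range(248,328,2)))
for r in range(184,262,2): print(r," ".join(f"{v:3d}" for v in g[r,248:328:2]))
E
```

```text
248 250 252 254 256 258 260 262 264 266 268 270 272 274 276 278 280 282 284 286 288 290 292 294 296 298 300 302 304 306 308 310 312 314 316 318 320 322 324 326
184 145 147 148 150 150 149 148 147 145 145 145 142 141 141 144 148 148 146 144 145 145 147 150 151 149 143 140 139 141 145 145 146 148 149 149 147 146 146 148 147
186 147 148 147 149 151 149 149 147 145 147 148 145 142 142 145 147 147 145 141 144 146 148 151 151 148 141 138 138 140 145 146 146 150 154 150 148 146 145 145 145
188 151 150 147 147 146 147 147 145 145 148 150 148 147 145 146 148 147 143 141 144 145 146 149 148 145 140 139 141 142 145 146 147 152 155 150 147 145 145 144 146
190 151 150 147 144 144 143 143 144 145 148 150 147 146 145 146 148 147 147 146 145 147 146 144 142 140 142 142 145 146 146 145 146 151 153 149 146 145 145 144 145
192 147 147 146 144 144 144 146 144 147 148 147 145 144 145 145 148 148 148 148 147 147 146 142 139 139 142 143 146 146 146 143 143 148 151 149 147 144 144 145 145
194 145 146 144 145 146 149 149 148 149 149 147 145 145 146 145 144 144 105 109 105 108 109 106 101 136 140 141 141 140 
[... 4755 characters left out ...]
 144 143 142 141 141 140 140 142 144 143 144
254 102 102 104 138 148 147 146 144 142 141 141 142 143 143 146 147 145 143 141 142 146 152 149 144 141 141 139 142 144 144 143 143 141 141 141 140 140 139 141 143
256 104 102 104 142 147 146 145 143 141 141 140 142 144 146 147 148 145 144 143 144 150 152 148 143 142 140 139 141 143 142 143 144 142 142 141 141 138 138 140 142
258 102 102 104 143 145 144 143 143 143 142 142 143 146 145 145 146 145 142 141 144 147 150 147 144 142 141 141 142 141 141 142 142 142 141 140 137 139 141 142 143
260 101 101 101 143 144 144 144 145 145 144 144 145 145 142 139 142 143 142 140 141 144 145 145 142 140 140 143 143 143 142 145 145 142 140 137 138 141 146 146 143
```

The pixel rows give the bushing's neck top and bore centred near (288.6,229.4), with the shadow to the left. The arbor reference is (283.2,228.5), so I shift by about (-0.5,+2.9) and grasp the neck.

>>> move_arm --targets '[{"delta_pos": [-0.5, 2.9, 30], "rotation": [0, 0, 0], "claw": -0.4}, {"delta_pos": [0, 0, 28], "rotation": [0, 0, 0], "claw": -0.4}, {"delta_pos": [0, 0, 14], "rotation": [0, 0, 0], "claw": -0.2}, {"delta_pos": [0, 0, 6], "rotation": [0, 0, 0], "claw": -0.1}, {"delta_pos": [0, 0, 3], "rotation": [0, 0, 0], "claw": 0}]'

```text
time_s: 24.92
tool_pos: [513.2, -94.0, 9.4]
eef_rot: [[-0.931, 0.365, 0.001], [0.365, 0.931, -0.0], [-0.001, 0.0, -1.0]]
ft_force: [0.2, -0.1, -0.6]
width: 0.5
finger_force: 0.0
```

>>> move_arm --targets '[{"delta_pos": [0, 0, 0.7], "rotation": [0, 0, 0], "claw": 0.1}, {"delta_pos": [0, 0, 0], "rotation": [0, 0, 0], "claw": 0.4}, {"delta_pos": [0, 0, 0], "rotation": [0, 0, 0], "claw": 1}, {"delta_pos": [0, 0, 0], "rotation": [0, 0, 0], "claw": 1}, {"delta_pos": [0, 0, 0], "rotation": [0, 0, 0], "claw": 1}]' --squeeze 60

```text
time_s: 25.55
tool_pos: [513.5, -93.9, 9.3]
eef_rot: [[-0.931, 0.365, 0.002], [0.365, 0.931, -0.0], [-0.002, 0.0, -1.0]]
ft_force: [-1.5, 0.8, 5.7]
width: 0.262
finger_force: 58.7
```

>>> move_arm --targets '[{"delta_pos": [0, 0, -10], "rotation": [0, 0, 0], "claw": 1}, {"delta_pos": [0, 0, -30], "rotation": [0, 0, 0], "claw": 1}, {"delta_pos": [0, 0, -45], "rotation": [0, 0, 0], "claw": 1}, {"delta_pos": [0, 0, -35], "rotation": [0, 0, 0], "claw": 1}, {"delta_pos": [23.8, 46.8, 0], "rotation": [0, 0, 0], "claw": 1}]'

```text
time_s: 26.18
tool_pos: [510.6, -43.5, 133.0]
eef_rot: [[-0.929, 0.37, 0.009], [0.37, 0.929, -0.002], [-0.009, 0.001, -1.0]]
ft_force: [0.3, 0.8, -1.5]
width: 0.259
finger_force: 59.1
```

>>> move_arm --targets '[{"delta_pos": [23.8, 46.8, 0], "rotation": [0, 0, 0], "claw": 1}, {"delta_pos": [23.8, 46.8, 0], "rotation": [0, 0, 0], "claw": 1}, {"delta_pos": [23.9, 46.8, 0], "rotation": [0, 0, 0], "claw": 1}, {"delta_pos": [23.9, 46.8, 0], "rotation": [0, 0, 0], "claw": 1}, {"delta_pos": [23.9, 46.9, 0], "rotation": [0, 0, 0], "claw": 1}]'

```text
time_s: 26.8
tool_pos: [481.4, 221.5, 128.5]
eef_rot: [[-0.931, 0.365, 0.0], [0.365, 0.931, -0.0], [-0.0, 0.0, -1.0]]
ft_force: [0.5, 0.3, -1.4]
width: 0.259
finger_force: 59.1
```

>>> move_arm --targets '[{"delta_pos": [0, 0, 2], "rotation": [0, 0, 0], "claw": 1}, {"delta_pos": [0, 0, 3], "rotation": [0, 0, 0], "claw": 1}, {"delta_pos": [0, 0, 3], "rotation": [0, 0, 0], "claw": 1}, {"delta_pos": [0, 0, 2], "rotation": [0, 0, 0], "claw": 1}, {"delta_pos": [0, 0, 2], "rotation": [0, 0, 0], "claw": 1}]'

```text
time_s: 27.42
tool_pos: [482.2, 219.2, 116.1]
eef_rot: [[-0.93, 0.366, -0.0], [0.366, 0.93, -0.0], [0.0, -0.0, -1.0]]
ft_force: [0.2, 0.1, -1.1]
width: 0.26
finger_force: 59.2
```

>>> move_arm --targets '[{"delta_pos": [0, 0, 1], "rotation": [0, 0, 0], "claw": 1}, {"delta_pos": [0, 0, 1], "rotation": [0, 0, 0], "claw": 1}]'

```text
time_s: 27.68
tool_pos: [482.1, 219.9, 114.2]
eef_rot: [[-0.931, 0.365, 0.0], [0.365, 0.931, 0.0], [-0.0, 0.0, -1.0]]
ft_force: [1.2, 0.3, -0.3]
width: 0.262
finger_force: 59.2
```

Bottom is at about 106. Going down gently over the tip.

>>> move_arm --targets '[{"delta_pos": [0, 0, 1], "rotation": [0, 0, 0], "claw": 1}, {"delta_pos": [0, 0, 1], "rotation": [0, 0, 0], "claw": 1}]'

```text
time_s: 27.92
tool_pos: [482.1, 220.0, 112.2]
eef_rot: [[-0.931, 0.365, 0.0], [0.365, 0.931, 0.0], [-0.0, 0.0, -1.0]]
ft_force: [1.4, -0.0, -0.6]
width: 0.262
finger_force: 59.2
```

>>> move_arm --targets '[{"delta_pos": [0, 0, 0.7], "rotation": [0, 0, 0], "claw": 1}, {"delta_pos": [0, 0, 0.7], "rotation": [0, 0, 0], "claw": 1}]'

```text
time_s: 28.18
tool_pos: [482.0, 220.0, 110.8]
eef_rot: [[-0.931, 0.365, 0.0], [0.365, 0.931, 0.0], [-0.0, 0.0, -1.0]]
ft_force: [-0.5, 0.0, 0.5]
width: 0.262
finger_force: 59.2
```

>>> move_arm --targets '[{"delta_pos": [0, 0, 0.8], "rotation": [0, 0, 0], "claw": 1}, {"delta_pos": [0, 0, 0.8], "rotation": [0, 0, 0], "claw": 1}]'

```text
time_s: 28.42
tool_pos: [482.0, 220.0, 109.2]
eef_rot: [[-0.931, 0.365, 0.0], [0.365, 0.931, 0.0], [-0.0, 0.0, -1.0]]
ft_force: [0.1, 0.2, -0.7]
width: 0.262
finger_force: 59.2
```

>>> move_arm --targets '[{"delta_pos": [0, 0, 1], "rotation": [0, 0, 0], "claw": 1}, {"delta_pos": [0, 0, 1], "rotation": [0, 0, 0], "claw": 1}]'

```text
time_s: 28.68
tool_pos: [482.0, 220.0, 107.1]
eef_rot: [[-0.931, 0.365, -0.0], [0.365, 0.931, -0.0], [0.0, -0.0, -1.0]]
ft_force: [-0.2, 0.3, -0.1]
width: 0.258
finger_force: 59.2
```

>>> move_arm --targets '[{"delta_pos": [0, 0, 1.5], "rotation": [0, 0, 0], "claw": 1}, {"delta_pos": [0, 0, 2], "rotation": [0, 0, 0], "claw": 1}, {"delta_pos": [0, 0, 2], "rotation": [0, 0, 0], "claw": 1}]'

```text
time_s: 29.05
tool_pos: [482.0, 219.9, 101.6]
eef_rot: [[-0.931, 0.365, -0.0], [0.365, 0.931, -0.0], [0.0, -0.0, -1.0]]
ft_force: [0.0, -0.0, -1.5]
width: 0.262
finger_force: 59.2
```

>>> move_arm --targets '[{"delta_pos": [0, 0, 2], "rotation": [0, 0, 0], "claw": 1}, {"delta_pos": [0, 0, 2], "rotation": [0, 0, 0], "claw": 1}, {"delta_pos": [0, 0, 2], "rotation": [0, 0, 0], "claw": 1}, {"delta_pos": [0, 0, 1.5], "rotation": [0, 0, 0], "claw": 1}, {"delta_pos": [0, 0, 1], "rotation": [0, 0, 0], "claw": 1}]'

```text
time_s: 29.68
tool_pos: [482.0, 219.9, 93.1]
eef_rot: [[-0.931, 0.365, -0.0], [0.365, 0.931, -0.0], [0.0, -0.0, -1.0]]
ft_force: [-0.6, -0.1, -1.4]
width: 0.259
finger_force: 59.2
```

>>> move_arm --targets '[{"delta_pos": [0, 0, 0.7], "rotation": [0, 0, 0], "claw": 1}, {"delta_pos": [0, 0, 0.6], "rotation": [0, 0, 0], "claw": 1}]'

```text
time_s: 29.92
tool_pos: [482.1, 220.0, 91.9]
eef_rot: [[-0.931, 0.365, 0.0], [0.365, 0.931, 0.0], [-0.0, 0.0, -1.0]]
ft_force: [-0.5, 0.3, -0.9]
width: 0.262
finger_force: 59.2
```

>>> move_arm --targets '[{"delta_pos": [0, 0, 0.5], "rotation": [0, 0, 0], "claw": 1}, {"delta_pos": [0, 0, 0.5], "rotation": [0, 0, 0], "claw": 1}]'

```text
time_s: 30.18
tool_pos: [482.1, 220.0, 90.9]
eef_rot: [[-0.931, 0.365, 0.0], [0.365, 0.931, 0.0], [-0.0, 0.0, -1.0]]
ft_force: [0.3, -0.3, -0.6]
width: 0.26
finger_force: 59.2
```

>>> move_arm --targets '[{"delta_pos": [0, 0, 0.5], "rotation": [0, 0, 0], "claw": 1}, {"delta_pos": [0, 0, 0.5], "rotation": [0, 0, 0], "claw": 1}]'

```text
time_s: 30.42
tool_pos: [482.0, 220.0, 89.9]
eef_rot: [[-0.931, 0.365, 0.0], [0.365, 0.931, 0.0], [-0.0, 0.0, -1.0]]
ft_force: [-0.5, 0.7, 0.2]
width: 0.258
finger_force: 59.3
```

>>> move_arm --targets '[{"delta_pos": [0, 0, 0.5], "rotation": [0, 0, 0], "claw": 1}, {"delta_pos": [0, 0, 0.5], "rotation": [0, 0, 0], "claw": 1}]'

```text
time_s: 30.68
tool_pos: [482.4, 220.0, 89.8]
eef_rot: [[-0.931, 0.365, 0.001], [0.365, 0.931, 0.0], [-0.0, 0.0, -1.0]]
ft_force: [-2.3, -1.5, 6.1]
width: 0.26
finger_force: 59.9
```

>>> move_arm --targets '[{"delta_pos": [0, 0, 0.5], "rotation": [0, 0, 0], "claw": 1}, {"delta_pos": [0, 0, 0.4], "rotation": [0, 0, 0], "claw": 1}]'

```text
time_s: 30.92
tool_pos: [482.5, 220.0, 89.3]
eef_rot: [[-0.931, 0.365, 0.001], [0.365, 0.931, -0.0], [-0.001, 0.0, -1.0]]
ft_force: [-2.4, -1.9, 6.6]
width: 0.26
finger_force: 59.9
```

>>> move_arm --targets '[{"delta_pos": [0, 0, 0.5], "rotation": [0, 0, 0], "claw": 1}, {"delta_pos": [0, 0, 0.5], "rotation": [0, 0, 0], "claw": 1}, {"delta_pos": [0, 0, 0.5], "rotation": [0, 0, 0], "claw": 1}]'

```text
time_s: 31.3
tool_pos: [482.5, 220.0, 87.9]
eef_rot: [[-0.931, 0.365, 0.001], [0.365, 0.931, -0.0], [-0.001, 0.0, -1.0]]
ft_force: [-2.4, -0.2, 6.7]
width: 0.261
finger_force: 60.0
```

>>> move_arm --targets '[{"delta_pos": [0, 0, 0.5], "rotation": [0, 0, 0], "claw": 1}, {"delta_pos": [0, 0, 0.5], "rotation": [0, 0, 0], "claw": 1}, {"delta_pos": [0, 0, 0.5], "rotation": [0, 0, 0], "claw": 1}]'

```text
time_s: 31.68
tool_pos: [482.5, 220.0, 86.4]
eef_rot: [[-0.931, 0.365, 0.001], [0.365, 0.931, -0.0], [-0.001, 0.0, -1.0]]
ft_force: [-2.4, -0.8, 7.4]
width: 0.259
finger_force: 60.0
```

>>> move_arm --targets '[{"delta_pos": [0, 0, 0.5], "rotation": [0, 0, 0], "claw": 1}, {"delta_pos": [0, 0, 0.5], "rotation": [0, 0, 0], "claw": 1}]'

```text
time_s: 31.92
tool_pos: [482.5, 220.0, 85.3]
eef_rot: [[-0.931, 0.365, 0.001], [0.365, 0.931, -0.0], [-0.001, 0.0, -1.0]]
ft_force: [-2.8, -2.4, 7.7]
width: 0.26
finger_force: 60.0
```

>>> move_arm --targets '[{"delta_pos": [0, 0, 0.4], "rotation": [0, 0, 0], "claw": 1}, {"delta_pos": [0, 0, 0.4], "rotation": [0, 0, 0], "claw": 1}]'

```text
time_s: 32.17
tool_pos: [482.6, 220.1, 85.2]
eef_rot: [[-0.931, 0.365, 0.001], [0.365, 0.931, -0.0], [-0.001, 0.0, -1.0]]
ft_force: [-5.5, -2.2, 11.8]
width: 0.259
finger_force: 60.4
```

>>> move_arm --targets '[{"delta_pos": [0, 0, 0.4], "rotation": [0, 0, 0], "claw": 1}, {"delta_pos": [0, 0, 0.3], "rotation": [0, 0, 0], "claw": 1}]'

```text
time_s: 32.42
tool_pos: [482.7, 220.1, 85.1]
eef_rot: [[-0.931, 0.365, 0.001], [0.365, 0.931, -0.0], [-0.001, 0.0, -1.0]]
ft_force: [-6.7, -3.2, 13.2]
width: 0.259
finger_force: 60.7
```

>>> move_arm --targets '[{"delta_pos": [0, 0, 0.3], "rotation": [0, 0, 0], "claw": 1}, {"delta_pos": [0, 0, 0.2], "rotation": [0, 0, 0], "claw": 1}]'

```text
time_s: 32.67
tool_pos: [482.8, 220.1, 85.1]
eef_rot: [[-0.931, 0.365, 0.001], [0.365, 0.931, -0.0], [-0.001, -0.0, -1.0]]
ft_force: [-6.8, -3.1, 17.1]
width: 0.259
finger_force: 60.9
```

It stopped hard at 17 N with the bushing underside at about 76 mm, so the flange is home. Unloading and releasing.

>>> move_arm --targets '[{"delta_pos": [0, 0, -1], "rotation": [0, 0, 0], "claw": 1}, {"delta_pos": [0, 0, -1], "rotation": [0, 0, 0], "claw": 1}, {"delta_pos": [0, 0, -0.3], "rotation": [0, 0, 0], "claw": 1}]'

```text
time_s: 33.05
tool_pos: [482.4, 220.0, 85.2]
eef_rot: [[-0.931, 0.365, 0.001], [0.365, 0.931, 0.0], [-0.001, 0.0, -1.0]]
ft_force: [-1.4, -0.8, 5.6]
width: 0.257
finger_force: 59.8
```

>>> move_arm --targets '[{"delta_pos": [0, 0, 0], "rotation": [0, 0, 0], "claw": 0.5}, {"delta_pos": [0, 0, 0], "rotation": [0, 0, 0], "claw": 0.1}, {"delta_pos": [0, 0, 0], "rotation": [0, 0, 0], "claw": -0.4}, {"delta_pos": [0, 0, 0], "rotation": [0, 0, 0], "claw": -0.4}]'

```text
time_s: 33.55
tool_pos: [481.9, 219.9, 84.0]
eef_rot: [[-0.931, 0.365, -0.0], [0.365, 0.931, -0.0], [0.0, -0.0, -1.0]]
ft_force: [-0.1, -0.4, 0.1]
width: 0.701
finger_force: 0.0
```

>>> move_arm --targets '[{"delta_pos": [0, 0, -5], "rotation": [0, 0, 0], "claw": -0.4}, {"delta_pos": [0, 0, -25], "rotation": [0, 0, 0], "claw": -0.4}, {"delta_pos": [0, 0, -30], "rotation": [0, 0, 0], "claw": -0.4}, {"delta_pos": [0, 0, -20], "rotation": [0, 0, 0], "claw": -0.4}, {"delta_pos": [0, 0, 0], "rotation": [0, 0, 0], "claw": -0.4}]'

```text
time_s: 34.17
tool_pos: [483.3, 220.4, 166.5]
eef_rot: [[-0.931, 0.365, 0.004], [0.365, 0.931, 0.001], [-0.003, 0.003, -1.0]]
ft_force: [-0.1, 0.6, -0.7]
width: 0.697
finger_force: 0.0
```

```bash
python3 - <<'E'
from h import *
for i in range(4): s,p,im=shot(f"wf_{i}")
print(s["time_s"],s["tool_pos"],s["width"],s["ft_force"])
h=cv2.cvtColor(im,cv2.COLOR_RGB2HSV);m=cv2.inRange(h,(45,60,15),(85,255,255));m[:150]=0;m[320:]=0
print("green",cv2.boundingRect(m));
for z in (68,76,70,74): # wheel top candidates 76 (home) / 82 (up)
    pass
x=np.array([-.931,.365,0]);y=np.array([.365,.931,0])
for zt in(76,79,82):
    C=np.array([481.2,220.3,zt]);print(zt,[np.round(px(C+q,p),1) for q in(-24*x,24*x,24*y,-24*y)])
S=imaging.read_camera("scene");S0=np.load("pics/scene0.npy")
hs=cv2.cvtColor(S,cv2.COLOR_RGB2HSV)
for n,lo,hi in(("green",(45,70,25),(85,255,255)),("orange",(3,150,80),(13,255,255)),("brass",(14,90,30),(30,255,255))):
    k=np.zeros(S.shape[:2],np.uint8);k[160:225,380:430]=cv2.inRange(hs,lo,hi)[160:225,380:430];print(n,cv2.boundingRect(k),cv2.countNonZero(k))
for nm,z0 in(("home",0),("up",6)):
    print(nm,[(q,np.round([(lambda v:(522.04*v[0]/v[2]+287.7,522.04*v[1]/v[2]+208.27))(P["scene"]["R"]@np.array([481.2,220.3,zz+z0])+P["scene"]["t"])],1).tolist()) for q,zz in(("wheel mid",72),("spacer mid",56),("flange mid",41),("tip",104-z0))])
g=cv2.cvtColor(S,cv2.COLOR_RGB2GRAY);c=404;print(g[165:225,c].tolist());print(S[165:225:2,c].tolist())
E
```

```text
34.325 [481.2638468  219.70065481 162.94867935] 0.6959946554212217 [0.83907345 0.45127687 0.29018743]
green (113, 189, 251, 131)
76 [array([283.7, 249.4]), array([283.9, 187.7]), array([316.2, 219.5]), array([251.4, 219.4])]
79 [array([283.7, 251. ]), array([283.9, 188.6]), array([316.6, 220.8]), array([251.1, 220.7])]
82 [array([283.8, 252.5]), array([283.9, 189.5]), array([317., 222.]), array([250.7, 222. ])]
green (394, 195, 24, 14) 124
orange (395, 208, 16, 9) 28
brass (397, 207, 15, 9) 91
home [('wheel mid', [[405.9, 199.8]]), ('spacer mid', [[404.6, 206.0]]), ('flange mid', [[403.4, 211.7]]), ('tip', [[408.6, 186.9]])]
up [('wheel mid', [[406.4, 197.4]]), ('spacer mid', [[405.1, 203.7]]), ('flange mid', [[403.9, 209.5]]), ('tip', [[408.6, 186.9]])]
[167, 166, 168, 164, 166, 164, 168, 165, 166, 167, 167, 166, 166, 167, 170, 168, 165, 163, 165, 161, 149, 125, 100, 90, 93, 100, 95, 88, 75, 77, 76, 78, 76, 83, 98, 108, 111, 99, 82, 73, 69, 58, 57, 63, 74, 76, 74, 78, 78, 79, 82, 84, 85, 98, 112, 121, 119, 113, 106, 114]
[[166, 168, 161], [168, 169, 162], [167, 167, 162], [169, 168, 165], [167, 166, 162], [167, 168, 164], [167, 166, 162], [171, 170, 166], [165, 165, 161], [166, 166, 161], [150, 150, 145], [101, 99, 104], [94, 92, 95], [95, 94, 98], [75, 74, 77], [76, 75, 80], [77, 75, 76], [97, 98, 100], [111, 110, 113], [71, 88, 78], [28, 93, 50], [26, 77, 33], [84, 77, 29], [94, 75, 18], [105, 75, 26], [133, 70, 14], [124, 72, 54], [115, 111, 113], [119, 118, 121], [108, 105, 108]]
```

```bash
python3 - <<'E'
from h import *
S=[imaging.read_camera("scene").astype(float) for _ in range(4)];S=np.mean(S,0);S0=np.load("pics/scene0.npy").astype(float)
for c in(400,402,404,406):
    for n,I in(("before",S0),("after",S)):
        d=(I[:,:,0]-I[:,:,2])[206:222,c];d=np.clip(d,0,None);print(c,n,d.round().astype(int).tolist())
E
```

```text
400 before [122, 92, 88, 116, 155, 162, 147, 120, 86, 42, 10, 1, 1, 0, 0, 0]
400 after [0, 24, 49, 60, 65, 67, 76, 87, 99, 101, 75, 40, 9, 0, 0, 0]
402 before [20, 16, 23, 63, 107, 155, 162, 146, 114, 64, 25, 4, 0, 0, 2, 0]
402 after [0, 8, 40, 58, 70, 69, 70, 77, 94, 113, 102, 60, 18, 2, 0, 0]
404 before [0, 1, 5, 33, 81, 133, 161, 154, 135, 86, 41, 9, 0, 0, 0, 0]
404 after [0, 0, 26, 51, 68, 73, 72, 78, 95, 120, 112, 70, 24, 5, 0, 0]
406 before [18, 26, 39, 66, 115, 156, 163, 158, 142, 83, 40, 9, 0, 1, 0, 0]
406 after [0, 0, 16, 47, 63, 70, 75, 84, 110, 130, 118, 69, 23, 4, 0, 0]
```

The flange's lower edge moved about 2 px in the scene view, against 2.2 px predicted for 6 mm. It also stood still while the force rose from 12 to 17 N, and the bushing underside works out to 76.0 mm. Handing in.

```bash
python3 -c "
from rig import job;print(job.job_done())"
```

```text
the job is handed in; nothing more can be done
None
```

I threaded the spacer, green wheel and bushing onto the arbor in order, pressed the stack down to a hard stop at about 17 N on the wrist (bushing underside about 76 mm), let go and handed the job in; no verdict came back.

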